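# Crack the lift's release screw and bring the flask down level

### The arm

A 6-joint arm with a two-finger parallel gripper is mounted at the origin on a cart in front of the work surface, level with it; the furniture and walls round the work are solid. World frame = base frame: x ahead of the robot, y to its left, z up, the work surface at z = 0. Lengths are in m, angles in rad, forces in N, time in s.
With the tool pointing down it reaches from about 0.35 to 0.875 m from the base axis. Payload 4.2 kg.
Tool frame: the origin (TCP) lies midway between the tips of the shut fingers; the grasp point (between the pads) lies bot.pinch_z behind it (bot.pinch_z is the distance from the TCP to the grasp point, in m); z points along the fingers, x is the direction in which the jaws open and shut, and the axes are right-handed (so a half turn about z gives the same grasp; the last joint's range is limited). The gripper opens to 85 mm and grips with 20 to 120 N. Pads are 22 mm wide; open, the fingers measure 114 mm over their backs; the gripper's body (76 mm by 85 mm) begins 54 mm behind the grasp point. The pads swing forward as they close: fully open they stand 13 mm farther back than shut.
Start: joints at [1.55, 0.385, 0.008, 0, -1.194, -0.259], TCP at [0.173, 0.601, 0.197] pointing down, gripper open.
Joint ranges: [-3.14, 3.14], [-1.21, 2.06], [-1.07, 1.41], [-3.16, 2.05], [-2.99, -0.16], [-3.1, 3.1]. Speed limits (rad/s): [2.79, 2.79, 3.14, 3.14, 3.14, 3.14].

### API

Orientations are given as a unit quaternion [x, y, z, w].
In Python, from cell import bot gives the robot as it stands.
- The arm moves only by the tool apply_moves, never from a script. Its argument "rows" is one flat list of numbers, 7 for each row, row after row: the turn, a rotation vector about the tool's x, y, z in degrees, then the shift along the tool's x, y, z in mm, then the opening in per cent of the stroke, from 0 (shut) to 100 (fully open). In form: [ax, ay, az, x, y, z, hand, ax, ay, az, x, y, z, hand, ...]. A call has 1 to 12 rows; each row shifts and turns the pose as measured when the row begins, along the tool's axes as they then stand; what a row does not reach is not made up. A row lasts 1/8 s, in which the tool goes at most 62.5 mm and 10.7 degrees, less where a joint would pass 70% of its speed; a pose out of reach is approached as far as the arm can. A call is refused whole if a number of a shift passes 62.5 or a number of a turn 10.7, either way. A call with a gripper value outside its range is refused whole. The fingers move at their own pace and stop on an object; "force" is the grip in N (left out, the last holds). Time passes only in rows, so rows that do not move let the fingers close. It gives the time, the measured TCP pose, the force and the opening at its end, in the units of the state.
- bot.get_state(): the state, without advancing time (a new reading comes with each control period).
- bot.capture(name): name is "scene" or "top" or "wrist"; returns a dict with "img" (420x560x3 uint8, blue, green, red), "fx", "fy", "cx", "cy" (pixels), "eye" and "attitude" of the camera in the world. Camera axes: x right, y down, z forward; pixel columns grow to the right and rows downward; lengths in m; the calibration is good to about 2 mm. A picture is of the moment at which its call begins. There is no depth.
- bot.hand_in(): hands the job in, once; it reports no verdict.
The state is a dict: "time_s": time; "joint_positions": joint angles; "qvel": joint speeds; "joint_efforts": joint torques, N m; "tcp_pos": TCP position; "eef_rot": TCP orientation; "contact_force": force on the tool from outside, world axes, zero at the start; "ft_torque": the same for the moment, N m; "opening": opening from 0.0 (shut) to 1.0 (fully open).
Only numpy, scipy, OpenCV 4.12 (cv2) and the standard library are available. Lean on these libraries where they do the work, as an engineer would, in place of code of your own. Each camera call takes 0.05 s, during which the arm holds its last target. There are 200 camera calls.

### The job

The filled flask stands on the raised plate of the small hydraulic lift and is to be brought level with the support plate on the retort stand beside it, so that it can be slid across later. Take the T-key out of its tool block, seat it fully on the lift's release screw and crack the screw open anticlockwise just far enough that the plate sinks slowly, at most about 25 mm a second; when the plate is level with the support plate (within 5 mm) shut the screw again and screw it home until you feel it snug against its stop. Work the key gently, never ramming or wrenching it (its contact with the lift stays under 60 N), do not touch the plate or the flask, and leave the key seated upright on the screw.

Things in the scene. Friction and masses are not known exactly. Their poses are not given: they have to be found in the camera images.
- lift: Fixed hydraulic bench lift: grey base 130 x 350 mm; at its own +y end a bright cylinder with ram and table plate, at its -y end a bright pump block with the release screw on top. Origin: centre of the base's underside. Nothing within 90 mm of the screw is higher than it. The screw stays as left; it turns with 0.03 to 0.15 Nm (at its stop, 0.2 to 0.3 Nm is snug; 0.5 Nm puts about 55 N on the key).
- plate: The lift's square table plate, 120 x 120 x 10 mm, bright metal. Origin: centre of its top face, 185 mm above the bench at the start; it sinks up to 80 mm straight down, cannot be raised again and holds still while the screw is tight. Once the screw is past its cracking point the speed grows by roughly 6 to 7 mm/s for each 0.1 rad, up to about 55 mm/s.
- screw: Vertical release screw: flat upright tang 20 mm long (own y), 6 mm thick (x), 13 mm high, the top 4 mm slimmer (16.5 x 3.6). Origin: on the axis at the tang's foot, where a seated key rests on a round gland. Anticlockwise from above (+ about z) opens. Starts shut but not home: cracks 0.1 to 0.8 rad open of the start (differs each time); its stop (home) lies 0.1 to 0.55 rad clockwise of the start.
- key: Loose T-key, 0.12 kg, 87 mm tall, same after half a turn. Origin: centre of its underside; z up the shaft. Foot: a steel socket 15 (x) by 30 (y) mm, 25 mm high, with a pocket 8 (x) by 23 (y) mm, 17 mm deep, open below. It fits over the tang with 1 mm to spare each side in x, 1.5 mm in y (0.1 rad play each way); seated, its underside is level with the screw's origin.
- key_bar (a point): Centre of the key's T-bar, the part to grip: dark bar 60 mm long (along the key's y), 14 mm thick (x), 17 mm high, 78.5 mm above the key's underside, on its axis.
- tool_block: Fixed grey block 70 x 80 x 30 mm. Origin: centre of its underside. The key stands upright in the rectangular hole at its middle, 22 mm deep with about 1 mm play; the key's y lies along the block's y.
- ledge: Steel support plate 120 x 110 x 6 mm clamped on the retort stand's rod, fixed for the run, beside the lift's plate. Origin: centre of its top face, 110 to 135 mm above the bench. The lift plate's top is to end level with it. The rod stands 78 mm from the origin along the plate's own +x and reaches 311 mm above the bench.
- flask: Stoppered conical flask, loose, about 0.25 kg, 68 mm across the foot, 113 mm high, standing near the middle of the lift's plate. Origin: centre of its underside.

How it is judged:
By the outcome, as a careful person would: the job done as asked, in the order asked, and still so for the second after the job is handed in, with the robot touching nothing.
It also fails if it takes over 72 s, if anything falls off the work surface, if the arm or the gripper's body presses on something with over 40 N, if the wrist force passes 120 N, or if a joint passes its speed limit or range.

## Working session

There is one attempt and no reset: what is moved stays moved. The work goes in short steps, Python scripts to look and compute and a tool call to move; the robot and the scene stay as the last step left them, time stands still between calls to the robot, and variables do not carry over. Pictures are saved under pics/ and viewed, about 8 in all and at most 12, crops included, and the job is handed in when it is done.

Besides the shell and the picture viewer there is one more tool, called after "Call:" by a JSON object that holds its "name" and its "arguments", one argument or row to a line. apply_moves: Moves the arm, as the interface text tells. Its arguments: {"type":"object","properties":{"rows":{"type":"array"},"force":{"type":"number"}},"required":["rows"]}

```bash
ls; mkdir -p pics; python3 - <<'E'
from cell import bot
import cv2
s=bot.get_state(); print(s, bot.pinch_z)
for n in("scene","top"):
    c=bot.capture(n); cv2.imwrite(f"pics/{n}0.png",c["img"]); print(n,{k:c[k] for k in c if k!="img"})
E
```

```text
pics
{'time_s': 0.0, 'joint_positions': array([ 1.54960630e+00,  3.85593761e-01,  6.67091195e-03, -4.88804031e-04,
       -1.19399418e+00, -2.58613157e-01]), 'qvel': array([ 1.64927367e-03,  2.33139988e-04, -7.36868295e-05, -6.14391930e-05,
       -7.50373213e-04,  2.12952211e-03]), 'joint_efforts': array([ 2.51126539e-04, -3.92284691e+01,  1.88397413e+01,  4.18628097e+00,
       -4.63848672e-03,  6.41713839e-06]), 'tcp_pos': array([0.17240285, 0.60009225, 0.19601835]), 'eef_rot': array([-6.01522791e-01,  7.98854903e-01, -6.92832396e-04, -8.34227199e-04]), 'contact_force': array([-0.31575681,  0.13608963,  0.93447209]), 'ft_torque': array([ 0.00877445, -0.03646891,  0.0307093 ]), 'opening': 0.9986518310548429} 0.0187
scene {'fx': 513.0988956339977, 'fy': 513.0988956339977, 'cx': 271.4539836927477, 'cy': 204.30018910220969, 'eye': array([-0.0372313 , -0.69224743,  0.9107323 ]), 'attitude': array([ 0.86204864, -0.29230417,  0.13819835, -0.39029684])}
top {'fx': 402.25870978714414, 'fy': 402.25870978714414, 'cx': 278.86075737953405, 'cy': 205.47591397126584, 'eye': array([0.42333413, 0.00363741, 1.05450034]), 'attitude': array([-0.70397332,  0.70705655, -0.05357342,  0.04028012])}
```

View pics/scene0.png

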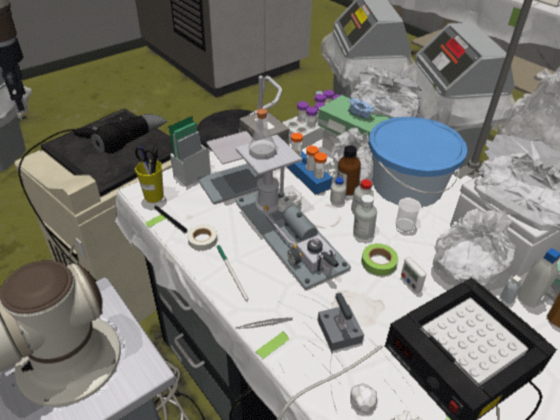

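View pics/top0.png

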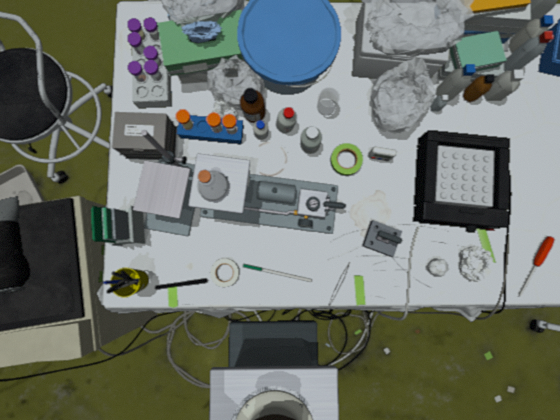

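The top view shows the lift base from about (195,200) to (338,215), the plate with the flask at (222,184), the ledge at (163,190) and the tool block with the key at (383,237). I'll zoom in on both the lift and the key.

```bash
cat > h.py <<'E'
import numpy as np, cv2
from scipy.spatial.transform import Rotation as R
from cell import bot
def ray(c,u,v):
    d=R.from_quat(c["attitude"]).apply([(u-c["cx"])/c["fx"],(v-c["cy"])/c["fy"],1.0]); return c["eye"],d
def onz(c,u,v,z):
    e,d=ray(c,u,v); return e+d*(z-e[2])/d[2]
def proj(c,p):
    q=R.from_quat(c["attitude"]).inv().apply(np.asarray(p)-c["eye"]); return c["cx"]+c["fx"]*q[0]/q[2], c["cy"]+c["fy"]*q[1]/q[2]
def tri(c1,p1,c2,p2):
    e1,d1=ray(c1,*p1); e2,d2=ray(c2,*p2)
    A=np.stack([d1,-d2],1); t=np.linalg.lstsq(A,e2-e1,rcond=None)[0]
    a,b=e1+d1*t[0],e2+d2*t[1]; return (a+b)/2,np.linalg.norm(a-b)
E
python3 - <<'E'
import cv2,numpy as np
t=cv2.imread("pics/top0.png")[150:270,125:415]; s=cv2.imread("pics/scene0.png")[120:360,180:400]
a=cv2.resize(t,None,fx=2.75,fy=2.75,interpolation=cv2.INTER_CUBIC)
cv2.imwrite("pics/tc.png",a)
cv2.imwrite("pics/sc.png",cv2.resize(s,None,fx=2.5,fy=2.5,interpolation=cv2.INTER_CUBIC))
E
```

```text
(no output)
```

View pics/tc.png

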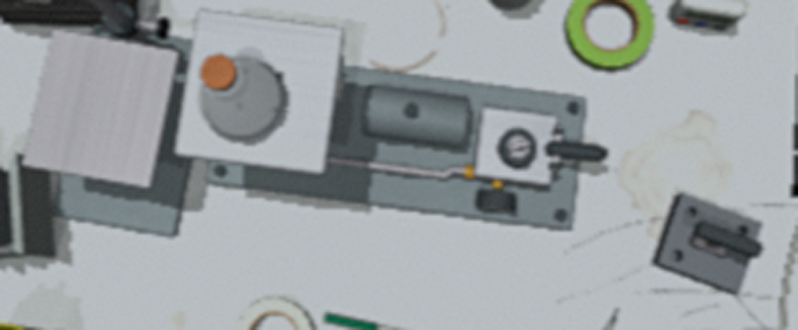

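View pics/sc.png

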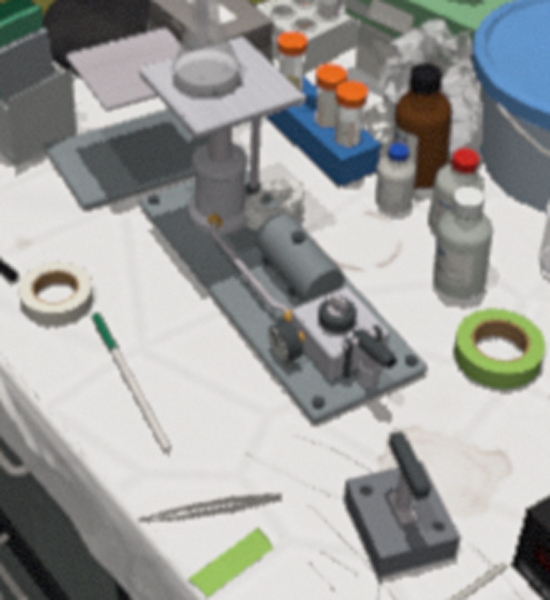

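The enlarged crops show the tang on its gland at top (313,203.5) and scene (315,245), and the key bar centre at top (389,237.6) and scene (343.6,305). The ledge corners are visible too.

```bash
python3 - <<'E'
from h import *
t=bot.capture("top"); s=bot.capture("scene")
T=lambda u,v:(125+(u+.5)/2.75-.5,150+(v+.5)/2.75-.5); S=lambda u,v:(180+(u+.5)/2.5-.5,120+(v+.5)/2.5-.5)
print("key tri",tri(t,T(727,241),s,S(409,463)))
a,b=onz(t,*T(695,228),.095),onz(t,*T(760,252),.095);print("bar",a,b,(a+b)/2,np.degrees(np.arctan2(*(b-a)[1::-1])))
print("screw tri",tri(t,T(517,147),s,S(338,312)))
for z in(.06,.07,.08): print(z,onz(t,*T(517,147),z))
b=[onz(t,*T(*p),.03)for p in[(681,194),(762,220),(738,293),(655,263)]];print("block",np.mean(b,0),b)
# base corners right end
for p in[(585,98),(572,230),(208,183)]:print("base",onz(t,*T(*p),.012))
for p in[(197,10),(343,27),(325,172),(176,155)]:print("plate",onz(t,*T(*p),.185))
for z in(.11,.1225,.135): print("ledge",z,[onz(t,*T(*p),z)[:2].round(3) for p in[(58,32),(181,50),(152,186),(25,163)]])
print("ledge tri")
for p,q in[((58,32),(165,30)),((25,163),(70,67)),((152,186),(100,107))]:print(tri(t,T(*p),s,S(*q)))
for p,q in[((176,155),(142,72)),((325,172),(193,136)),((343,27),(303,98))]:print('plate',tri(t,T(*p),s,S(*q)))
E
```

```text
key tri (array([ 0.47383544, -0.27969293,  0.08915135]), np.float64(0.0006418213602666456))
bar [ 0.48522252 -0.25062346  0.095     ] [ 0.4641038  -0.30662923  0.095     ] [ 0.47466316 -0.27862634  0.095     ] -110.6605118545372
screw tri (array([ 0.56084902, -0.0994046 ,  0.06055485]), np.float64(0.0021679378892434514))
0.06 [ 0.56182627 -0.10009537  0.06      ]
0.07 [ 0.56043369 -0.09905231  0.07      ]
0.08 [ 0.55904111 -0.09800924  0.08      ]
block [ 0.4760512  -0.28042097  0.03      ] [array([ 0.52121989, -0.25592378,  0.03      ]), array([ 0.49659646, -0.33089386,  0.03      ]), array([ 0.42920697, -0.30546573,  0.03      ]), array([ 0.45718148, -0.2294005 ,  0.03      ])]
base [ 0.61580533 -0.17129057  0.012     ]
base [ 0.48919947 -0.15581709  0.012     ]
base [0.53507715 0.18772056 0.012     ]
plate [0.65640684 0.16880803 0.185     ]
plate [0.64229212 0.05150743 0.185     ]
plate [0.52493657 0.06523125 0.185     ]
plate [0.53885558 0.1828042  0.185     ]
ledge 0.11 [array([0.657, 0.303]), array([0.641, 0.196]), array([0.522, 0.218]), array([0.542, 0.327])]
ledge 0.1225 [array([0.654, 0.299]), array([0.638, 0.194]), array([0.521, 0.215]), array([0.541, 0.322])]
ledge 0.135 [array([0.651, 0.295]), array([0.635, 0.191]), array([0.52 , 0.212]), array([0.539, 0.318])]
ledge tri
(array([0.65130945, 0.29867007, 0.12668057]), np.float64(0.003631769430639956))
(array([0.54254132, 0.32836121, 0.10567348]), np.float64(0.0007983528114973651))
(array([0.51560865, 0.21653446, 0.12950745]), np.float64(0.01075907734839585))
plate (array([0.53974961, 0.18337619, 0.1810394 ]), np.float64(0.0008829154364029614))
plate (array([0.52209915, 0.06760958, 0.18141975]), np.float64(0.007762104317703525))
plate (array([0.64124167, 0.05299355, 0.18133604]), np.float64(0.004635761360080559))
```

```bash
cat >> h.py <<'E'
def down(yaw):  # tool z down, tool x at yaw (deg)
    y=np.radians(yaw); return R.from_matrix(np.array([[np.cos(y),np.sin(y),0],[np.sin(y),-np.cos(y),0],[0,0,-1]]))
def yawof(r): x=r.as_matrix()[:,0]; return np.degrees(np.arctan2(x[1],x[0]))
def st():
    s=bot.get_state(); r=R.from_quat(s["eef_rot"])
    print("t %.2f tcp %s yaw %.2f open %.3f F %s M %s"%(s["time_s"],s["tcp_pos"].round(4),yawof(r),s["opening"],s["contact_force"].round(1),s["ft_torque"].round(2))); return s,r
def plan(legs,hand):  # legs: (pos,yaw,n); rows from the present pose
    s,r=st(); p=s["tcp_pos"]; out=[]
    for q,yaw,n in legs:
        q=np.array(q); g=down(yaw); rv=(r.inv()*g).as_rotvec(); p0,r0=p,r
        for i in range(1,n+1):
            pn=p0+(q-p0)*i/n; rn=r0*R.from_rotvec(rv*i/n)
            out.append([*np.degrees((r.inv()*rn).as_rotvec()).round(1),*(r.inv().apply(pn-p)*1000).round(1),hand]); p,r=pn,rn
    for o in out: print(", ".join("%g"%v for v in o)+",")
E
python3 - <<'E'
from h import *
plan([((.2,.55,.30),-110,2),((.33,.28,.30),-139,5),((.42,0,.28),-169,5),((.474,-.279,.2),-199.5,6)],45)
E
```

```text
t 0.20 tcp [0.1725 0.6003 0.1964] yaw -106.04 open 1.002 F [-0.3 -0.1  0.8] M [ 0.   -0.05 -0.04]
-0, -0, 2, 20.4, -20.2, -51.8, 45,
-0, -0, 2, 19.7, -20.9, -51.8, 45,
0, -0, 5.8, 41.9, -42.9, 0, 45,
0, -0, 5.8, 37.3, -46.9, 0, 45,
0, -0, 5.8, 32.4, -50.4, 0, 45,
0, -0, 5.8, 27.1, -53.5, 0, 45,
0, -0, 5.8, 21.6, -55.9, -0, 45,
-0, 0, 6, 23.2, -54.1, 4, 45,
-0, 0, 6, 17.4, -56.2, 4, 45,
-0, 0, 6, 11.4, -57.7, 4, 45,
-0, 0, 6, 5.3, -58.6, 4, 45,
-0, 0, 6, -0.8, -58.8, 4, 45,
0, -0, 5.1, 0, -47.4, 13.3, 45,
0, -0, 5.1, -4.2, -47.2, 13.3, 45,
0, -0, 5.1, -8.3, -46.6, 13.3, 45,
0, -0, 5.1, -12.4, -45.7, 13.3, 45,
0, -0, 5.1, -16.4, -44.4, 13.3, 45,
0, -0, 5.1, -20.3, -42.8, 13.3, 45,
```

Call:
{"name": "apply_moves", "arguments": {
  "rows": [0,0,2,20,-20,-52,45,0,0,2,20,-21,-52,45,0,0,5.8,42,-43,0,45,0,0,5.8,37,-47,0,45,0,0,5.8,32,-50,0,45,0,0,5.8,27,-53,0,45,0,0,5.8,22,-56,0,45,0,0,6,23,-54,4,45,0,0,6,17,-56,4,45,0,0,6,11,-58,4,45,0,0,6,5,-59,4,45,0,0,6,-1,-59,4,45]
}}

```text
time_s: 1.7
tcp_pos: [0.4163, -0.0183, 0.2848]
eef_rot: [-0.082, 0.997, -0.001, 0.003]
contact_force: [0.6, 1.6, 0.3]
opening: 0.452
```

```bash
python3 - <<'E'
from h import *
plan([((.474,-.279,.2),-199.5,8)],45)
E
```

```text
t 1.70 tcp [ 0.4163 -0.0183  0.2848] yaw -170.61 open 0.452 F [0.6 1.6 0.3] M [ 0.1  -0.14  0.04]
-0, 0, 3.6, -1.7, -33.3, 10.7, 45,
-0, 0, 3.6, -3.8, -33.1, 10.7, 45,
-0, 0, 3.6, -5.9, -32.8, 10.7, 45,
-0, 0, 3.6, -8, -32.4, 10.7, 45,
-0, 0, 3.6, -10, -31.8, 10.7, 45,
-0, 0, 3.6, -12, -31.1, 10.7, 45,
-0, 0, 3.6, -14, -30.3, 10.6, 45,
-0, 0, 3.6, -15.8, -29.4, 10.6, 45,
```

Call:
{"name": "apply_moves", "arguments": {
  "rows": [0,0,3.6,-2,-33,10.7,45,0,0,3.6,-4,-33,10.7,45,0,0,3.6,-6,-33,10.7,45,0,0,3.6,-8,-32,10.7,45,0,0,3.6,-10,-32,10.7,45,0,0,3.6,-12,-31,10.7,45,0,0,3.6,-14,-30,10.7,45,0,0,3.6,-16,-29,10.7,45,0,0,0,0,0,0,45]
}}

```text
time_s: 2.82
tcp_pos: [0.4718, -0.2909, 0.1954]
eef_rot: [0.181, 0.983, 0.0, 0.002]
contact_force: [-0.1, -0.3, -0.5]
opening: 0.449
```

```bash
python3 - <<'E'
from h import *
st(); w=bot.capture("wrist"); cv2.imwrite("pics/w1.png",w["img"]); print({k:w[k] for k in w if k!="img"})
E
```

```text
t 2.83 tcp [ 0.4718 -0.2909  0.1954] yaw 159.13 open 0.449 F [-0.1 -0.3 -0.5] M [-0.01  0.03  0.01]
{'fx': 358.435898543542, 'fy': 358.435898543542, 'cx': 270.6223938519641, 'cy': 207.7117028201386, 'eye': array([ 0.44269915, -0.36686456,  0.37209606]), 'attitude': array([0.17853994, 0.97062405, 0.15830839, 0.0308366 ])}
```

View pics/w1.png

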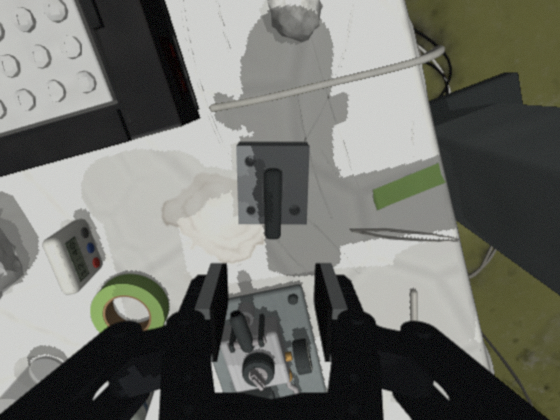

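The wrist view shows the key bar running vertically at u≈272, v 167–238, inside the block (238–308, 142–223). The screw is visible at (258,372).

```bash
python3 - <<'E'
from h import *
w=bot.capture("wrist"); g=cv2.cvtColor(w["img"],cv2.COLOR_BGR2GRAY)
for v in(150,175,190,205,220,232): print(v,g[v,236:312:2])
m=np.zeros_like(g); roi=(g[160:245,255:290]<40); m[160:245,255:290]=roi
c=max(cv2.findContours(m,0,1)[0],key=cv2.contourArea); rc=cv2.minAreaRect(c); print(rc,cv2.contourArea(c),c.reshape(-1,2).min(0),c.reshape(-1,2).max(0))
b=cv2.boxPoints(rc)
P=[onz(w,*q,.095) for q in b]; print(np.round(P,4),np.mean(P,0))
E
```

```text
150 [156 125 126 129 128 127 127 128 116  78  72  74  72  72  73  75  72  75
  74  74  75  75  76  73  76  73  76  75  78  75  71  76  75  75  75  78
  81 132]
175 [183 117 116 113 110 111 112 111 110 112  73  59  59  55  36  39  44  47
  47  46  44  43  32  59  76  73  73  73  75  73  70  72  74  74  75  73
 106 140]
190 [175 118 108 111 110 110 110 113 101  60  57  60  59  53  36  37  42  40
  46  49  47  43  34  65  73  73  75  74  74  73  72  70  73  73  73  73
 125 138]
205 [182 137 122 123 124 119  94  78  80 105 108  87  60  58  39  34  38  35
  45  46  43  42  40  70  72  70  72  71  62  57  58  62  73  72  74  83
 133 138]
220 [206 161 123 122 122 122 122 121 122 123 123 120  87  74  50  34  35  36
  42  45  46  40  42  70  71  73  69  73  73  73  69  72  73  69  73  94
 133 131]
232 [200 201 198 195 201 202 202 200 202 198 195 197 202 204 123  34  41  43
  46  46  45  41  76 137 137 138 137 138 139 139 138 139 138 137 139 137
 137 138]
((272.4999694824219, 195.99998474121094), (55.99999237060547, 16.999996185302734), 90.0) 271.5 [264 168] [281 224]
[[ 0.4701 -0.312   0.095 ]
 [ 0.4576 -0.3073  0.095 ]
 [ 0.474  -0.2629  0.095 ]
 [ 0.4872 -0.2679  0.095 ]] [ 0.47221557 -0.28755947  0.095     ]
```

```bash
python3 - <<'E'
from h import *
w=bot.capture("wrist"); g=cv2.cvtColor(w["img"],cv2.COLOR_BGR2GRAY)
print(g[158:180,272],g[228:246,272])
for v in(178,228):
    r=g[v,255:295]<54; i=np.where(r)[0]+255; print(v,i.min(),i.max())
for q in[(272.5,168),(272.5,239),(272.5,203)]: print(onz(w,*q,.095))
a,b=onz(w,272.5,239,.095),onz(w,272.5,168,.095); print((a+b)/2, np.linalg.norm(a-b),np.degrees(np.arctan2(*(a-b)[1::-1])))
E
```

```text
[76 75 73 73 76 72 71 64 42 28 31 39 43 42 44 45 45 44 47 46 45 45] [ 44  45  43  44  44  42  45  42  61 108 132 139 137 135 135 135 137 133]
178 263 281
228 266 279
[ 0.46424935 -0.30900549  0.095     ]
[ 0.48573181 -0.25194882  0.095     ]
[ 0.47448352 -0.28182389  0.095     ]
[ 0.47499058 -0.28047715  0.095     ] 0.060966867384093466 69.3680929348231
```

```bash
python3 - <<'E'
from h import *
plan([((.475,-.281,.12),159.4,3),((.475,-.281,.068),159.4,3)],45)
E
```

```text
t 2.98 tcp [ 0.4723 -0.2892  0.1973] yaw 159.32 open 0.451 F [0.8 0.5 0.7] M [-0.01  0.01  0.01]
0, 0.1, -0, 0.3, 2.8, 25.8, 45,
0, 0.1, -0, 0.2, 2.9, 25.8, 45,
0, 0.1, -0, 0.2, 2.9, 25.8, 45,
-0, -0, 0, -0, 0, 17.3, 45,
-0, -0, 0, -0, 0, 17.3, 45,
-0, -0, 0, -0, 0, 17.3, 45,
```

Call:
{"name": "apply_moves", "arguments": {
  "rows": [0,0.1,0,0.3,2.8,26,45,0,0,0,0.2,2.9,26,45,0,0,0,0.2,2.9,26,45,0,0,0,0,0,17,45,0,0,0,0,0,17,45,0,0,0,0,0,17,45,0,0,0,0,0,0,45]
}}

```text
time_s: 3.85
tcp_pos: [0.4792, -0.2746, 0.072]
eef_rot: [0.173, 0.985, -0.0, 0.009]
contact_force: [0.6, -0.2, -0.2]
opening: 0.449
```

```bash
python3 - <<'E'
from h import *
plan([((.475,-.281,.068),159.4,1)],10)
E
```

```text
t 3.85 tcp [ 0.4792 -0.2746  0.072 ] yaw 160.09 open 0.449 F [ 0.6 -0.2 -0.2] M [0.05 0.02 0.01]
0.2, 1, 0.7, 1.8, -7.5, 3.9, 10,
```

Call:
{"name": "apply_moves", "arguments": {
  "rows": [0.2,0.8,0.7,1.8,-7,3.5,45,0,0,0,0,0,0,45,0,0,0,0,0,0,45]
}}

```text
time_s: 4.22
tcp_pos: [0.4767, -0.2807, 0.0711]
eef_rot: [0.178, 0.984, -0.001, 0.004]
contact_force: [0.8, 0.1, 0.7]
opening: 0.449
```

```bash
python3 - <<'E'
from h import *
plan([((.475,-.281,.068),159.4,1)],10)
E
```

```text
t 4.22 tcp [ 0.4767 -0.2807  0.0711] yaw 159.46 open 0.449 F [0.8 0.1 0.7] M [-0.04 -0.05 -0.  ]
-0.1, 0.4, 0.1, 1.5, -0.9, 3.1, 10,
```

Call:
{"name": "apply_moves", "arguments": {
  "rows": [0,0.4,0,1.5,-1,3,45,0,0,0,0,0,0,10,0,0,0,0,0,0,10,0,0,0,0,0,0,10,0,0,0,0,0,0,10],
  "force": 70
}}

```text
time_s: 4.85
tcp_pos: [0.475, -0.2814, 0.0684]
eef_rot: [0.178, 0.984, -0.0, 0.0]
contact_force: [-0.0, 0.2, 0.1]
opening: 0.099
```

```bash
python3 - <<'E'
from h import *
s,r=st(); print(r.as_matrix().round(4)[:,2])
E
```

```text
t 4.85 tcp [ 0.475  -0.2814  0.0684] yaw 159.44 open 0.099 F [-0.   0.2  0.1] M [ 0.01  0.01 -0.  ]
[ 5.0e-04 -1.1e-03 -1.0e+00]
```

Call:
{"name": "apply_moves", "arguments": {
  "rows": [0,0,0,0,0,0,0,0,0,0,0,0,0,0]
}}

```text
time_s: 5.1
tcp_pos: [0.475, -0.2813, 0.0684]
eef_rot: [0.178, 0.984, -0.0, 0.0]
contact_force: [-0.4, -0.2, -0.8]
opening: -0.001
```

```bash
python3 - <<'E'
from h import *
s,r=st(); w=bot.capture("wrist"); cv2.imwrite("pics/w2.png",w["img"])
E
```

```text
t 5.10 tcp [ 0.475  -0.2813  0.0684] yaw 159.45 open -0.001 F [-0.4 -0.2 -0.8] M [-0.   -0.03  0.02]
```

View pics/w2.png

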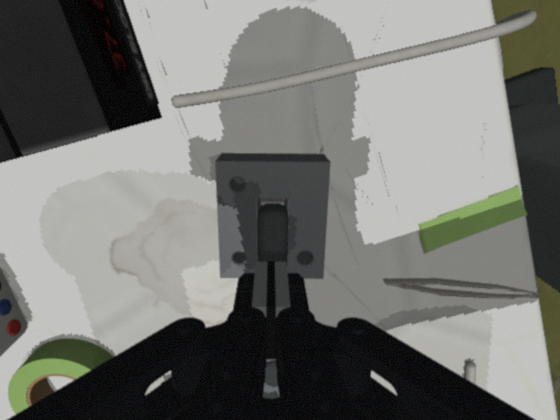

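The jaws are fully shut and empty. The key still stands in its block at v≈200–262, ahead of the fingertips. I'll check the camera geometry against the TCP.

```bash
python3 - <<'E'
from h import *
s,r=st(); w=bot.capture("wrist")
print(w["eye"],R.from_quat(w["attitude"]).as_matrix().round(3), "rel", r.inv().apply(w["eye"]-s["tcp_pos"]))
print("tcp",proj(w,s["tcp_pos"]),"pinch",proj(w,s["tcp_pos"]+[0,0,.0187]))
for z in(.0,.03,.095): print(z,proj(w,[.475,-.2805,z]))
for q in[(219,155),(329,155),(325,277),(218,277)]: print("block",onz(w,*q,.03).round(4))
for q in[(272,205),(272,262)]: print("bar",onz(w,*q,.095).round(4),onz(w,*q,.03).round(4))
print(s["joint_positions"])
t=bot.capture("top"); cv2.imwrite("pics/t2.png",t["img"]); print('top tcp',proj(t,s["tcp_pos"]))
sc=bot.capture("scene"); cv2.imwrite("pics/s2.png",sc["img"]); print('scene tcp',proj(sc,s["tcp_pos"]))
a=cv2.resize(t["img"][190:270,330:430],None,fx=4,fy=4); b=cv2.resize(sc["img"][250:360,290:390],None,fx=4,fy=4)
o=np.zeros((440,800,3),np.uint8);o[:320,:400]=a;o[:,400:]=b;cv2.imwrite("pics/c2.png",o)
E
```

```text
t 5.15 tcp [ 0.475  -0.2813  0.0684] yaw 159.45 open 0.000 F [ 0.3 -0.1 -0.6] M [-0.04  0.    0.04]
[ 0.44686815 -0.35732171  0.24520853] [[-0.936  0.333  0.112]
 [ 0.351  0.888  0.296]
 [-0.001  0.316 -0.949]] rel [-0.00049754 -0.08118191 -0.17674905]
tcp (np.float64(271.56392674750197), np.float64(246.4740384008972)) pinch (np.float64(271.62511215256524), np.float64(262.465445669167))
0.0 (np.float64(271.8026357190004), np.float64(207.72522383515647))
0.03 (np.float64(271.90711176101104), np.float64(222.51907607496761))
0.095 (np.float64(272.2546308355468), np.float64(271.72792568544315))
block [ 0.4897 -0.3325  0.03  ]
block [ 0.4275 -0.3092  0.03  ]
block [ 0.4552 -0.231   0.03  ]
block [ 0.523  -0.2564  0.03  ]
bar [ 0.4636 -0.3114  0.095 ] [ 0.4708 -0.2916  0.03  ]
bar [ 0.4733 -0.2853  0.095 ] [ 0.4848 -0.2541  0.03  ]
[-0.24045522  0.39048289 -0.34447918  0.0012929  -0.83508737 -0.11912809]
top tcp (np.float64(387.16272274205187), np.float64(237.4063400326555))
scene tcp (np.float64(343.3859962848528), np.float64(311.5422482725923))
```

View pics/c2.png

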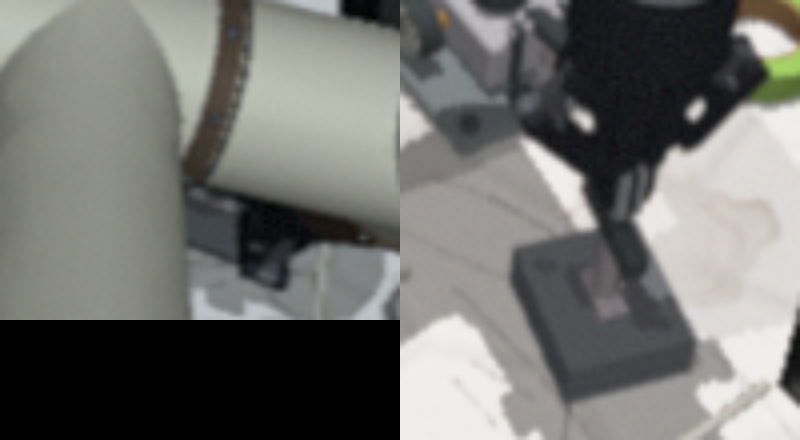

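The fingertips look about 28 mm farther back than the reported TCP: the tip edge is at v≈262 while the TCP projects to v≈246, and the scene view agrees. So the jaws shut just above the bar. I'll open, go 26 mm lower, which still clears the block, and close again.

Call:
{"name": "apply_moves", "arguments": {
  "rows": [0,0,0,0,0,-5,45,0,0,0,0,0,0,45,0,0,0,0,0,0,45,0,0,0,0,0,10,45,0,0,0,0,0,10,45,0,0,0,0,0,10,45,0,0,0,0,0,0,45]
}}

```text
time_s: 6.18
tcp_pos: [0.4742, -0.2811, 0.0408]
eef_rot: [0.179, 0.984, -0.0, -0.001]
contact_force: [-0.4, 0.2, 0.3]
opening: 0.449
```

```bash
python3 - <<'E'
from h import *
plan([((.475,-.281,.041),159.4,1)],10)
w=bot.capture("wrist"); sc=bot.capture("scene")
o=np.zeros((440,800,3),np.uint8);o[:,400:]=cv2.resize(sc["img"][250:360,290:390],None,fx=4,fy=4);o[:420,:400]=w["img"][:,80:480];cv2.imwrite("pics/c3.png",o)
E
```

```text
t 6.17 tcp [ 0.4742 -0.2811  0.0408] yaw 159.43 open 0.449 F [-0.4  0.2  0.3] M [ 0.03  0.05 -0.  ]
-0, -0.1, 0, -0.7, 0.4, -0.2, 10,
```

View pics/c3.png

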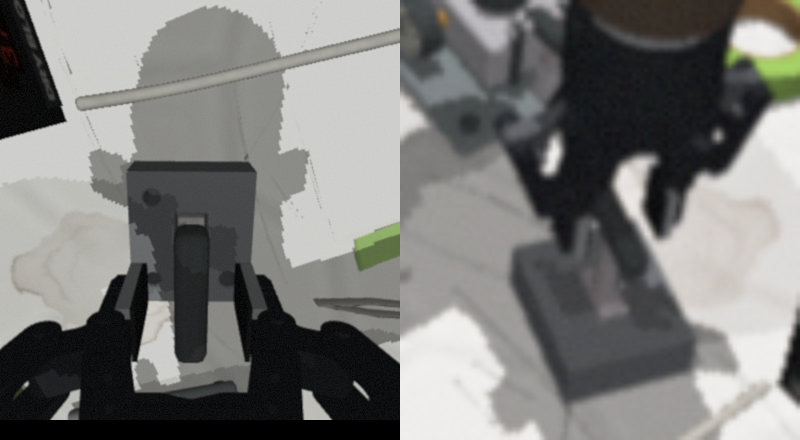

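The bar (u≈271) now sits midway between the pads, so I'll close.

Call:
{"name": "apply_moves", "arguments": {
  "rows": [0,0,0,0,0,0,0,0,0,0,0,0,0,0,0,0,0,0,0,0,0,0,0,0,0,0,0,0],
  "force": 70
}}

```text
time_s: 6.78
tcp_pos: [0.4755, -0.2814, 0.0425]
eef_rot: [0.178, 0.984, -0.0, 0.001]
contact_force: [0.2, 1.1, -0.4]
opening: 0.141
```

```bash
python3 - <<'E'
from h import *
plan([((.475,-.281,.041),159.4,1)],0)
E
```

```text
t 6.78 tcp [ 0.4755 -0.2814  0.0425] yaw 159.44 open 0.141 F [ 0.2  1.1 -0.4] M [-0.03  0.01 -0.04]
-0, 0.1, 0, 0.6, 0.2, 1.5, 0,
```

Call:
{"name": "apply_moves", "arguments": {
  "rows": [0,0,0,0,0,-12,0,0,0,0,0,0,-20,0,0,0,0,0,0,-35,0,0,0,0,0,0,-40,0,0,0,0,0,0,-35,0,0,0,0,0,0,-10,0]
}}

```text
time_s: 7.52
tcp_pos: [0.4746, -0.2812, 0.2018]
eef_rot: [0.178, 0.984, -0.001, 0.001]
contact_force: [-0.6, 0.2, -1.3]
opening: 0.146
```

```bash
python3 - <<'E'
from h import *
plan([((.573,-.068,.195),159.4,7)],0)
E
```

```text
t 7.53 tcp [ 0.4746 -0.2812  0.2018] yaw 159.44 open 0.146 F [-0.6  0.2 -1.3] M [0.02 0.02 0.01]
-0, 0, 0, -2.5, 33.5, 0.9, 0,
-0, 0, 0, -2.5, 33.5, 0.9, 0,
-0, 0, 0, -2.5, 33.5, 1, 0,
-0, 0, 0, -2.5, 33.5, 1, 0,
-0, 0, 0, -2.5, 33.5, 1, 0,
-0, 0, 0, -2.5, 33.5, 1, 0,
-0, 0, 0, -2.4, 33.5, 1, 0,
```

Call:
{"name": "apply_moves", "arguments": {
  "rows": [0,0,0,-2.5,33,1,0,0,0,0,-2.5,33,1,0,0,0,0,-2.5,33,1,0,0,0,0,-2.5,33,1,0,0,0,0,-2.5,33,1,0,0,0,0,-2.5,33,1,0,0,0,0,-2.5,20,1,0,0,0,0,0,0,0,0,0,0,0,0,0,0,0]
}}

```text
time_s: 8.65
tcp_pos: [0.5651, -0.0772, 0.1878]
eef_rot: [0.181, 0.984, -0.0, -0.005]
contact_force: [-0.8, 0.3, -1.1]
opening: 0.144
```

```bash
python3 - <<'E'
from h import *
s,r=st(); w=bot.capture("wrist"); print(proj(w,[.561,-.0995,.065]))
cv2.imwrite("pics/w4.png",w["img"]); u,v=[int(x) for x in proj(w,[.561,-.0995,.065])]
z=cv2.resize(w["img"][max(0,v-50):v+50,u-60:u+60],None,fx=5,fy=5,interpolation=cv2.INTER_CUBIC); print(max(0,v-50),u-60)
cv2.imwrite("pics/w4c.png",z); np.savez("w4.npz",**w)
E
```

```text
t 8.65 tcp [ 0.5651 -0.0772  0.1878] yaw 159.20 open 0.144 F [-0.8  0.3 -1.1] M [ 0.01 -0.02 -0.02]
(np.float64(264.82505686414544), np.float64(161.66025878936296))
111 204
```

View pics/w4c.png

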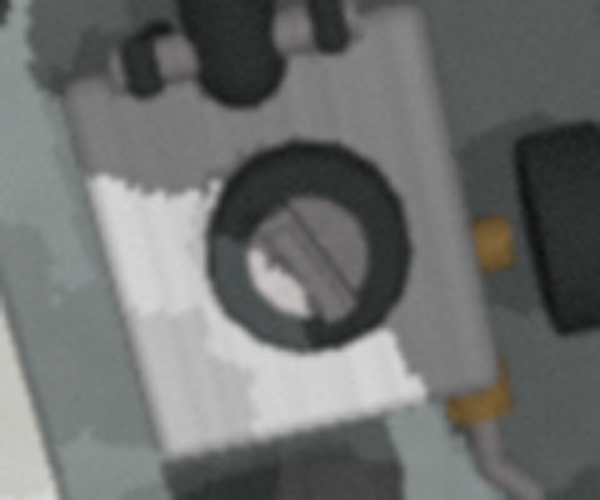

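The tang centre is near crop (309,263), i.e. (265.8,163.6), slanting down-right, with the dark gland ring around (309,246). Next I'll measure the tang line and where the key sits in the hand.

```bash
python3 - <<'E'
from h import *
w=dict(np.load("w4.npz")); g=cv2.cvtColor(w["img"],cv2.COLOR_BGR2GRAY)
tcp=np.array([.5651,-.0772,.1878]); 
s,r=st()
print("v profile u=271, 185..300",list(enumerate(g[180:300,271],180)))
for q in[(0,-.015,.0345),(0,-.015,.0095),(0,-.03,-.0525),(0,-.03,-.0355),(0,.03,-.0525),(0,0,.0345)]: print(q,np.round(proj(w,tcp+r.apply(q)),1))
print("u profile v=230",list(g[230,250:295])); print("u profile v=210",list(g[210,250:295]))
C=lambda a,b:(204+(a+.5)/5-.5,111+(b+.5)/5-.5)
for z in(.06,.065,.07,.075):
    P=[onz(w,*C(*q),z) for q in[(309,263),(275,225),(343,305),(309,246)]]
    d=P[2]-P[1]; print(z,P[0].round(4),"len",np.linalg.norm(d).round(4),"ang",np.degrees(np.arctan2(d[1],d[0])).round(1),"ring",P[3].round(4))
t=bot.capture("top")
print("tri ring top/wrist",tri(w,C(309,246),t,(313,203.3)))
E
python3 - <<'E'
import cv2,numpy as np
w=cv2.imread("pics/w4.png"); a=cv2.resize(w[135:190,240:295],None,fx=8,fy=8,interpolation=cv2.INTER_CUBIC)
b=cv2.resize(w[180:320,225:315],None,fx=3.14,fy=3.14)
o=np.zeros((440,730,3),np.uint8); o[:,:440]=a; o[:b.shape[0],445:445+b.shape[1]]=b[:440]; cv2.imwrite("pics/w4d.png",o)
E
```

```text
t 8.70 tcp [ 0.565  -0.0773  0.1879] yaw 159.18 open 0.146 F [ 0.1  0.4 -1.7] M [ 0.02 -0.04  0.04]
v profile u=271, 185..300 [(180, np.uint8(95)), (181, np.uint8(176)), (182, np.uint8(201)), (183, np.uint8(206)), (184, np.uint8(206)), (185, np.uint8(205)), (186, np.uint8(205)), (187, np.uint8(205)), (188, np.uint8(205)), (189, np.uint8(205)), (190, np.uint8(207)), (191, np.uint8(205)), (192, np.uint8(204)), (193, np.uint8(192)), (194, np.uint8(167)), (195, np.uint8(133)), (196, np.uint8(101)), (197, np.uint8(88)), (198, np.uint8(83)), (199, np.uint8(78)), (200, np.uint8(72)), (201, np.uint8(66)), (202, np.uint8(63)), (203, np.uint8(65)), (204, np.uint8(68)), (205, np.uint8(66)), (206, np.uint8(65)), (207, np.uint8(71)), (208, np.uint8(69)), (209, np.uint8(71)), (210, np.uint8(70)), (211, np.uint8(77)), (212, np.uint8(78)), (213, np.uint8(70)), (214, np.uint8(66)), (215, np.uint8(73)), (216, np.uint8(90)), (217, np.uint8(100)), (218, np.uint8(109)), (219, np.uint8(109)), (220, np.uint8(110)), (221, np.uint8(105)), (222, np.uint8(80)), (223, np.uint8(50)), (224, np.uint8(30)), (225, n
[... 2815 characters left out ...]
), np.uint8(71), np.uint8(74), np.uint8(67), np.uint8(67), np.uint8(70), np.uint8(64), np.uint8(70), np.uint8(90), np.uint8(126), np.uint8(137), np.uint8(139), np.uint8(139), np.uint8(138), np.uint8(137), np.uint8(139), np.uint8(137), np.uint8(134), np.uint8(134)]
0.06 [ 0.5614 -0.0972  0.06  ] len 0.0182 ang 109.0 ring [ 0.5603 -0.0999  0.06  ]
0.065 [ 0.561  -0.0981  0.065 ] len 0.0179 ang 109.0 ring [ 0.56   -0.1008  0.065 ]
0.07 [ 0.5606 -0.099   0.07  ] len 0.0176 ang 109.0 ring [ 0.5596 -0.1017  0.07  ]
0.075 [ 0.5603 -0.0999  0.075 ] len 0.0173 ang 109.0 ring [ 0.5593 -0.1026  0.075 ]
tri ring top/wrist (array([ 0.56043959, -0.10054514,  0.06409877]), np.float64(0.000819237791212548))
```

View pics/w4d.png

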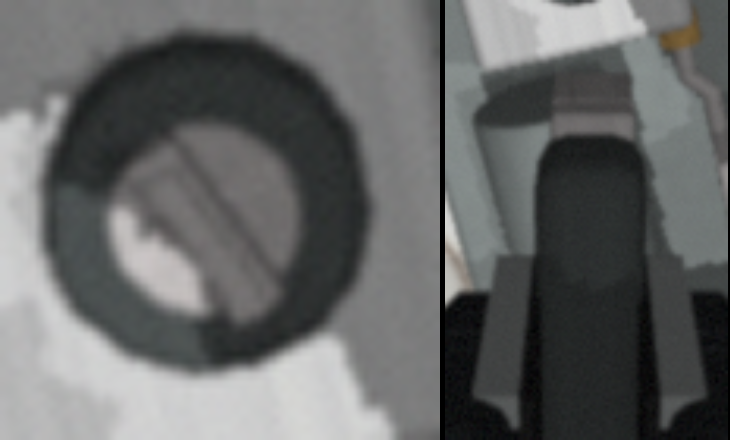

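```bash
python3 - <<'E'
from h import *
w=dict(np.load("w4.npz"))
C=lambda a,b:(240+(a+.5)/8-.5,135+(b+.5)/8-.5)
for a,b in[((175,135),(280,280)),((130,190),(235,325)),((150,180),(250,315))]:
    d=onz(w,*C(*b),.07)-onz(w,*C(*a),.07); print(np.degrees(np.arctan2(d[1],d[0])))
g=cv2.cvtColor(w["img"],cv2.COLOR_BGR2GRAY)[135:190,240:295]
# line segments on tang by LSD
L=cv2.createLineSegmentDetector().detect(cv2.resize(g,None,fx=4,fy=4,interpolation=cv2.INTER_CUBIC))[0][:,0]
for l in L:
    n=np.hypot(l[2]-l[0],l[3]-l[1]); a=np.degrees(np.arctan2(l[3]-l[1],l[2]-l[0]))%180
    if n>25 and 35<a<70: 
        q=(l+.5)/4-.5; A=onz(w,240+q[0],135+q[1],.07);B=onz(w,240+q[2],135+q[3],.07); print(l.round(0)*2,a.round(1),np.degrees(np.arctan2(*(B-A)[1::-1]))%180)
for z in(.06,.065,.07): print(z,onz(w,*C(203,220),z).round(4),onz(w,*C(207,203),z-.0095).round(4))
plan([((.561,-.0997,.16),159.4+39.6,6)],0)
E
```

```text
104.72225523629973
106.34223069718911
105.10008365948462
[134. 360.  68. 310.] 37.9 120.15536458501157
[ 68. 312.  40. 248.] 66.2 91.52033495630049
[118. 268. 172. 312.] 39.6 118.75676147748493
[198. 270. 150. 228.] 41.5 117.05347781322575
[326.  90. 356. 134.] 55.5 104.05453369345055
0.06 [ 0.5614 -0.0982  0.06  ] [ 0.561  -0.0981  0.0505]
0.065 [ 0.561  -0.0991  0.065 ] [ 0.5607 -0.099   0.0555]
0.07 [ 0.5607 -0.1     0.07  ] [ 0.5603 -0.0999  0.0605]
t 8.75 tcp [ 0.5651 -0.0774  0.188 ] yaw 159.16 open 0.146 F [ 0.6 -0.1 -1. ] M [-0.04 -0.03  0.06]
0, -0.1, -6.6, -0.7, -3.7, 4.7, 0,
0, -0.1, -6.6, -0.3, -3.8, 4.7, 0,
0, -0.1, -6.6, 0.2, -3.8, 4.7, 0,
0, -0.1, -6.6, 0.6, -3.7, 4.7, 0,
0, -0.1, -6.6, 1, -3.6, 4.7, 0,
0, -0.1, -6.6, 1.5, -3.5, 4.7, 0,
```

Call:
{"name": "apply_moves", "arguments": {
  "rows": [0,0,-6,-0.7,-3.7,5,0,0,0,-6,-0.3,-3.8,5,0,0,0,-6,0.2,-3.8,5,0,0,0,-6,0.6,-3.7,5,0,0,0,-6,1,-3.6,5,0,0,0,-6,1.5,-3.5,5,0,0,0,0,0,0,5,0,0,0,0,0,0,0,0]
}}

```text
time_s: 9.75
tcp_pos: [0.5579, -0.1065, 0.1536]
eef_rot: [-0.136, 0.991, 0.001, -0.004]
contact_force: [0.4, 0.7, -1.5]
opening: 0.144
```

```bash
python3 - <<'E'
from h import *
plan([((.561,-.0995,.13),195.5,3)],0)
E
```

```text
t 9.75 tcp [ 0.5579 -0.1065  0.1536] yaw -164.34 open 0.144 F [ 0.4  0.7 -1.5] M [ 0.03  0.02 -0.01]
0.1, -0.1, 0.1, -1.7, 1.9, 7.9, 0,
0.1, -0.1, 0.1, -1.7, 1.9, 7.9, 0,
0.1, -0.1, 0.1, -1.6, 1.9, 7.9, 0,
```

Call:
{"name": "apply_moves", "arguments": {
  "rows": [0,0,0,-1.7,2.5,8,0,0,0,0,-1.7,2,8,0,0,0,0,-1.5,1.5,6,0,0,0,0,0,0,0,0]
}}

```text
time_s: 10.25
tcp_pos: [0.5611, -0.0986, 0.1301]
eef_rot: [-0.135, 0.991, 0.001, -0.004]
contact_force: [-0.3, -0.1, -0.2]
opening: 0.15
```

```bash
python3 - <<'E'
from h import *
plan([((.561,-.0995,.125),195.5,2)],0)
E
```

```text
t 10.25 tcp [ 0.5611 -0.0986  0.1301] yaw -164.43 open 0.150 F [-0.3 -0.1 -0.2] M [ 0.01 -0.04  0.05]
0.1, -0.2, 0, 0.1, -0.4, 2.5, 0,
0.1, -0.2, 0, 0.1, -0.4, 2.5, 0,
```

Call:
{"name": "apply_moves", "arguments": {
  "rows": [0.1,-0.3,0,0.1,-0.5,4,0,0,0,0,0,-0.3,4,0,0,0,0,0,0,3,0,0,0,0,0,0,0,0]
}}

```text
time_s: 10.75
tcp_pos: [0.5614, -0.0994, 0.1185]
eef_rot: [-0.135, 0.991, 0.0, -0.001]
contact_force: [0.5, 0.4, -0.7]
opening: 0.146
```

```bash
python3 - <<'E'
from h import *
plan([((.561,-.0995,.113),195.5,2)],0)
E
```

```text
t 10.75 tcp [ 0.5614 -0.0994  0.1185] yaw -164.43 open 0.146 F [ 0.5  0.4 -0.7] M [0.01 0.04 0.02]
0, -0, 0, 0.2, 0, 2.8, 0,
0, -0, 0, 0.2, 0, 2.8, 0,
```

Call:
{"name": "apply_moves", "arguments": {
  "rows": [0,0,0,0.4,-0.1,2,0,0,0,0,0,0,2,0,0,0,0,0,0,2,0,0,0,0,0,0,0,0]
}}

```text
time_s: 11.25
tcp_pos: [0.5612, -0.0997, 0.1124]
eef_rot: [-0.135, 0.991, 0.0, -0.0]
contact_force: [-0.9, -0.4, -0.9]
opening: 0.142
```

```bash
python3 - <<'E'
from h import *
plan([((.561,-.0995,.108),195.5,2)],0)
E
```

```text
t 11.25 tcp [ 0.5612 -0.0997  0.1124] yaw -164.44 open 0.142 F [-0.9 -0.4 -0.9] M [-0.02  0.04 -0.02]
0, -0, 0, 0, 0.1, 2.2, 0,
0, -0, 0, 0.1, 0.1, 2.2, 0,
```

Call:
{"name": "apply_moves", "arguments": {
  "rows": [0,0,0,0,0,2,0,0,0,0,0,0,1.5,0,0,0,0,0,0,1.5,0]
}}

```text
time_s: 11.62
tcp_pos: [0.5613, -0.0997, 0.1073]
eef_rot: [-0.135, 0.991, 0.0, -0.0]
contact_force: [1.3, 0.6, -1.0]
opening: 0.147
```

```bash
python3 - <<'E'
from h import *
plan([((.561,-.0995,.104),195.5,2)],0)
E
```

```text
t 11.62 tcp [ 0.5613 -0.0997  0.1073] yaw -164.43 open 0.147 F [ 1.3  0.6 -1. ] M [-0.    0.02 -0.03]
0, -0, 0, 0.1, 0.1, 1.6, 0,
0, -0, 0, 0.1, 0.1, 1.6, 0,
```

Call:
{"name": "apply_moves", "arguments": {
  "rows": [0,0,0,0,0,1.5,0,0,0,0,0,0,1.5,0,0,0,0,0,0,1.2,0]
}}

```text
time_s: 12.0
tcp_pos: [0.5613, -0.0997, 0.1027]
eef_rot: [-0.135, 0.991, 0.0, -0.0]
contact_force: [0.6, 0.4, -2.5]
opening: 0.142
```

```bash
python3 - <<'E'
from h import *
plan([((.561,-.0995,.1),195.5,2)],0)
E
```

```text
t 12.00 tcp [ 0.5613 -0.0997  0.1027] yaw -164.43 open 0.142 F [ 0.6  0.4 -2.5] M [-0.04  0.03 -0.03]
0, -0, 0, 0.1, 0.1, 1.4, 0,
0, -0, 0, 0.1, 0.1, 1.4, 0,
```

Call:
{"name": "apply_moves", "arguments": {
  "rows": [0,0,0,0,0,1.3,0,0,0,0,0,0,1.2,0]
}}

```text
time_s: 12.25
tcp_pos: [0.5613, -0.0997, 0.1001]
eef_rot: [-0.135, 0.991, 0.0, -0.0]
contact_force: [0.9, -0.9, -1.2]
opening: 0.144
```

```bash
python3 - <<'E'
from h import *
st()
E
```

```text
t 12.25 tcp [ 0.5613 -0.0997  0.1001] yaw -164.43 open 0.144 F [ 0.9 -0.9 -1.2] M [ 0.   -0.03 -0.02]
```

Call:
{"name": "apply_moves", "arguments": {
  "rows": [0,0,0,0,0,1.2,0,0,0,0,0,0,1.2,0]
}}

```text
time_s: 12.5
tcp_pos: [0.5617, -0.1, 0.0998]
eef_rot: [-0.136, 0.991, -0.0, 0.0]
contact_force: [-2.5, 1.1, 5.9]
opening: 0.142
```

```bash
python3 - <<'E'
from h import *
st()
E
```

```text
t 12.50 tcp [ 0.5617 -0.1     0.0998] yaw -164.37 open 0.142 F [-2.5  1.1  5.9] M [0.44 0.9  0.  ]
```

Call:
{"name": "apply_moves", "arguments": {
  "rows": [0,0,0,-0.3,0.3,-0.8,0,0,0,0,0,0,0,0]
}}

```text
time_s: 12.75
tcp_pos: [0.5619, -0.0995, 0.1006]
eef_rot: [-0.136, 0.991, -0.0, 0.0]
contact_force: [-0.7, 1.0, -1.6]
opening: 0.145
```

```bash
python3 - <<'E'
from h import *
st()
E
```

```text
t 12.75 tcp [ 0.5619 -0.0995  0.1006] yaw -164.38 open 0.145 F [-0.7  1.  -1.6] M [-0.04  0.04  0.03]
```

Call:
{"name": "apply_moves", "arguments": {
  "rows": [0,0,0,2,0,0,0,0,0,0,0,0,0,0]
}}

```text
time_s: 13.0
tcp_pos: [0.56, -0.1, 0.1002]
eef_rot: [-0.136, 0.991, -0.0, 0.0]
contact_force: [1.0, 1.7, -1.0]
opening: 0.145
```

```bash
python3 - <<'E'
from h import *
st()
E
```

```text
t 13.00 tcp [ 0.56   -0.1     0.1002] yaw -164.39 open 0.145 F [ 1.   1.7 -1. ] M [ 0.04 -0.06  0.02]
```

Call:
{"name": "apply_moves", "arguments": {
  "rows": [0,0,0,1.5,0,0,0,0,0,0,0,0,0,0]
}}

```text
time_s: 13.25
tcp_pos: [0.5598, -0.1001, 0.1002]
eef_rot: [-0.136, 0.991, 0.0, 0.002]
contact_force: [1.2, -0.1, -0.7]
opening: 0.141
```

```bash
python3 - <<'E'
from h import *
st()
E
```

```text
t 13.25 tcp [ 0.5598 -0.1001  0.1002] yaw -164.39 open 0.141 F [ 1.2 -0.1 -0.7] M [ 0.14 -0.24 -0.03]
```

Call:
{"name": "apply_moves", "arguments": {
  "rows": [0,0.1,0,-1,0,0,0,0,0.1,0,0,0,1,0,0,0,0,0,0,0.8,0]
}}

```text
time_s: 13.62
tcp_pos: [0.5606, -0.1001, 0.0998]
eef_rot: [-0.136, 0.991, -0.001, -0.0]
contact_force: [-2.0, 0.5, 5.6]
opening: 0.143
```

```bash
python3 - <<'E'
from h import *
st()
E
```

```text
t 13.62 tcp [ 0.5606 -0.1001  0.0998] yaw -164.34 open 0.143 F [-2.   0.5  5.6] M [0.41 0.52 0.04]
```

The key drops to the same hard floor at TCP z=0.0998 with only about 2 mm of x-play, so it is seated. Before opening the screw I need the ledge height from the saved scene and top images.

```bash
python3 - <<'E'
from h import *
t=bot.capture("top"); s=bot.capture("scene"); t["img"]=cv2.imread("pics/top0.png"); s["img"]=cv2.imread("pics/scene0.png")
T=lambda u,v:(125+(u+.5)/2.75-.5,150+(v+.5)/2.75-.5); S=lambda u,v:(180+(u+.5)/2.5-.5,120+(v+.5)/2.5-.5)
for n,p in dict(TL=(58,32),TR=(181,50),BR=(152,186),BL=(25,163)).items():
    for z in(.11,.135):
        q=proj(s,onz(t,*T(*p),z)); print(n,z,"scene sc px",((q[0]-180)*2.5).round(0),((q[1]-120)*2.5).round(0))
def sub(img,pts):
    g=cv2.cvtColor(img,cv2.COLOR_BGR2GRAY); a=np.array(pts,np.float32).reshape(-1,1,2)
    return cv2.cornerSubPix(g,a.copy(),(3,3),(-1,-1),(3,50,.01)).reshape(-1,2)
print("top led",sub(t["img"],[T(*p) for p in[(58,32),(181,50),(152,186),(25,163)]]),[np.round(T(*p),1) for p in[(58,32),(181,50),(152,186),(25,163)]])
s0=s["img"][110:170,195:270]; cv2.imwrite("pics/led.png",np.hstack([cv2.resize(s0,(525,420),interpolation=cv2.INTER_CUBIC),cv2.resize(t["img"][155:225,130:175],(270,420),interpolation=cv2.INTER_CUBIC)]))
E
```

```text
TL 0.11 scene sc px 168.0 38.0
TL 0.135 scene sc px 167.0 24.0
TR 0.11 scene sc px 214.0 88.0
TR 0.135 scene sc px 213.0 73.0
BR 0.11 scene sc px 110.0 118.0
BR 0.135 scene sc px 110.0 102.0
BL 0.11 scene sc px 70.0 64.0
BL 0.135 scene sc px 70.0 49.0
top led [[145.63469 159.36993]
 [190.93076 169.05476]
 [178.58304 217.68704]
 [133.77272 208.95454]] [array([145.8, 161.3]), array([190.5, 167.9]), array([180. , 217.3]), array([133.8, 209. ])]
```

View pics/led.png

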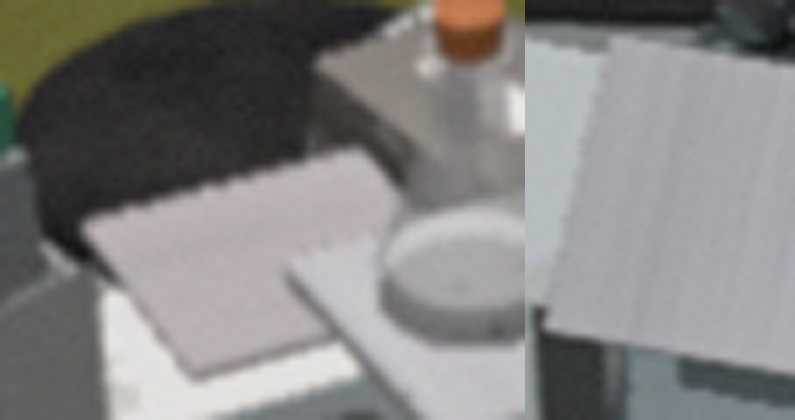

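```bash
python3 - <<'E'
from h import *
t=bot.capture("top"); s=bot.capture("scene")
for n,a,b in[("TL",(144.1,160.9),(246.2,131.3)),("BL",(132.9,209.2),(206.4,141.7)),("BR",(179.9,217.2),(222.4,162.7)),("plate",(188.6,206.0),(235.6,147.9)),("plate2",(188.6,206.0),(236.3,148.3))]:
    print(n,tri(t,a,s,b))
# ledge edges in scene at sub-pixel: fit of shape: for height z, corner distances in scene-only
for z in(.11,.115,.12,.125,.13,.135):
    P=[onz(s,*q,z) for q in[(246.2,131.3),(206.4,141.7),(222.4,162.7)]]; Q=[onz(t,*q,z) for q in[(144.1,160.9),(132.9,209.2),(179.9,217.2)]]
    print(z,"scene len",np.linalg.norm(P[0]-P[1]).round(4),np.linalg.norm(P[2]-P[1]).round(4),"gap",np.round([np.linalg.norm(a-b) for a,b in zip(P,Q)],4))
E
```

```text
TL (array([0.65393136, 0.30241743, 0.12492538]), np.float64(0.0008345640754751784))
BL (array([0.53865916, 0.32424111, 0.12520667]), np.float64(0.002857496032358056))
BR (array([0.51884302, 0.2151728 , 0.12814559]), np.float64(0.0040723036000154264))
plate (array([0.53867872, 0.18371503, 0.1831339 ]), np.float64(0.0012583709669472833))
plate2 (array([0.53958358, 0.18356529, 0.18161042]), np.float64(0.00042501666167724025))
0.11 scene len 0.1203 0.109 gap [0.017  0.0176 0.0207]
0.115 scene len 0.1196 0.1083 gap [0.0113 0.0121 0.0153]
0.12 scene len 0.1188 0.1077 gap [0.0056 0.0067 0.01  ]
0.125 scene len 0.1181 0.107 gap [0.0008 0.0029 0.0054]
0.13 scene len 0.1173 0.1063 gap [0.0058 0.0059 0.0045]
0.135 scene len 0.1166 0.1056 gap [0.0115 0.0112 0.0085]
```

The ledge triangulates to about 0.126 m. The plate, known to be at 0.185 m, reads 2–3 mm low, so I'm taking 0.128 m as the target. I'll track the plate by the orange stopper.

```bash
cat >> h.py <<'E'
from scipy.optimize import minimize_scalar
def stopper(c,guess):
    hsv=cv2.cvtColor(c["img"],cv2.COLOR_BGR2HSV); m=cv2.inRange(hsv,(4,110,90),(20,255,255))
    n,_,sta,cen=cv2.connectedComponentsWithStats(m)
    k=[i for i in range(1,n) if sta[i,4]>15]; i=min(k,key=lambda i:np.hypot(*(cen[i]-guess))); return cen[i],sta[i,4]
E
python3 - <<'E'
from h import *
s,r=st()
for n,g in(("scene",(261,118)),("top",(204,176))):
    c0=bot.capture(n); p1=stopper(c0,g); c=dict(c0); c["img"]=cv2.imread(f"pics/{n}0.png"); print(n,stopper(c,g),p1)
    d=cv2.absdiff(c["img"],c0["img"]).max(2)>50; print([d[a:b,e:f].mean().round(3) for a,b,e,f in((120,200,200,310),)])
    globals()[n]=c
p,e=tri(scene,stopper(scene,(261,118))[0],top,stopper(top,(204,176))[0]); print(p,e)
for dz in(0,-.01,-.03,-.057): print(dz,np.round(proj(scene,p+[0,0,dz]),2),np.round(proj(top,p+[0,0,dz]),2))
E
```

```text
t 13.82 tcp [ 0.5606 -0.1001  0.0998] yaw -164.35 open 0.145 F [-1.7  0.8  4.9] M [0.35 0.46 0.05]
scene (array([261.625, 112.75 ]), np.int32(80)) (array([261.    , 112.3375]), np.int32(80))
[np.float64(0.045)]
top (array([204.10810811, 175.86486486]), np.int32(111)) (array([213.3483871 , 119.26451613]), np.int32(155))
[np.float64(0.221)]
[0.58224106 0.13338011 0.29133202] 0.002502115116654386
0 [262.16 112.7 ] [203.74 176.4 ]
-0.01 [262.17 116.45] [204.6  177.45]
-0.03 [262.19 123.83] [206.24 179.46]
-0.057 [262.21 133.54] [208.34 182.03]
```

```bash
cat > m.py <<'E'
from h import *
P=np.array([.58224,.13338,.29133])
def zplate(c):
    v=stopper(c,(261,last))[0][1]; 
    f=lambda d:(proj(c,P-[0,0,d])[1]-proj(c,P)[1]-(v-112.55))**2
    return .185-minimize_scalar(f,bounds=(-.01,.09),method="bounded").x,v
import os
last=float(open("v").read()) if os.path.exists("v") else 112.5
s,r=st()
z1,v=zplate(bot.capture("scene")); last=v
z2,v=zplate(bot.capture("scene")); open("v","w").write(str(v)); print("plate mm",round(z1*1e3,1),round(z2*1e3,1))
E
echo ok
```

```text
ok
```

Call:
{"name": "apply_moves", "arguments": {
  "rows": [0,0,-4,0,0,0.2,0,0,0,-4,0,0,0,0,0,0,-3,0,0,0,0,0,0,0,0,0,0,0]
}}

```text
time_s: 14.42
tcp_pos: [0.5612, -0.1001, 0.0999]
eef_rot: [-0.233, 0.973, -0.001, 0.001]
contact_force: [-0.1, 0.6, 1.8]
opening: 0.147
```

```bash
python3 m.py
```

```text
t 14.43 tcp [ 0.5612 -0.1001  0.0999] yaw -153.07 open 0.147 F [-0.1  0.6  1.8] M [0.21 0.08 0.03]
plate mm 185.6 185.7
```

Call:
{"name": "apply_moves", "arguments": {
  "rows": [0,0,-4,0,0,0.3,0,0,0,-3,0,0,0.3,0,0,0,0,0,0,0,0]
}}

```text
time_s: 14.9
tcp_pos: [0.5613, -0.1, 0.0999]
eef_rot: [-0.292, 0.956, -0.001, 0.001]
contact_force: [0.4, 0.5, 2.2]
opening: 0.145
```

```bash
python3 m.py
```

```text
t 14.90 tcp [ 0.5613 -0.1     0.0999] yaw -146.04 open 0.145 F [0.4 0.5 2.2] M [ 0.28  0.09 -0.  ]
plate mm 185.6 185.6
```

Call:
{"name": "apply_moves", "arguments": {
  "rows": [0,0,-4,0,0,0.3,0,0,0,-4,0,0,0.3,0]
}}

```text
time_s: 15.25
tcp_pos: [0.5615, -0.1, 0.0999]
eef_rot: [-0.359, 0.933, -0.001, 0.001]
contact_force: [-1.3, 0.7, 3.5]
opening: 0.146
```

```bash
python3 m.py
```

```text
t 15.25 tcp [ 0.5615 -0.1     0.0999] yaw -137.92 open 0.146 F [-1.3  0.7  3.5] M [ 0.49  0.3  -0.16]
plate mm 185.6 185.6
```

Call:
{"name": "apply_moves", "arguments": {
  "rows": [0,0,-3,0,0,0.2,0,0,0,-3,0,0,0.2,0]
}}

```text
time_s: 15.6
tcp_pos: [0.5615, -0.0999, 0.0998]
eef_rot: [-0.406, 0.914, -0.001, 0.001]
contact_force: [-0.2, 1.4, 3.5]
opening: 0.144
```

```bash
python3 m.py
```

```text
t 15.60 tcp [ 0.5615 -0.0999  0.0998] yaw -132.10 open 0.144 F [-0.2  1.4  3.5] M [ 0.49  0.32 -0.04]
plate mm 184.3 183.6
```

Call:
{"name": "apply_moves", "arguments": {
  "rows": [0,0,0,0,0,0,0,0,0,0,0,0,0,0]
}}

```text
time_s: 15.95
tcp_pos: [0.5615, -0.0999, 0.0998]
eef_rot: [-0.404, 0.915, -0.001, 0.001]
contact_force: [-0.6, 0.5, 3.1]
opening: 0.147
```

```bash
python3 m.py
```

```text
t 15.95 tcp [ 0.5615 -0.0999  0.0998] yaw -132.30 open 0.147 F [-0.6  0.5  3.1] M [0.36 0.3  0.05]
plate mm 180.7 180.5
```

Call:
{"name": "apply_moves", "arguments": {
  "rows": [0,0,0,0,0,0,0,0,0,0,0,0,0,0,0,0,0,0,0,0,0,0,0,0,0,0,0,0,0,0,0,0,0,0,0,0,0,0,0,0,0,0,0,0,0,0,0,0,0,0,0,0,0,0,0,0,0,0,0,0,0,0,0]
}}

```text
time_s: 17.18
tcp_pos: [0.5615, -0.0999, 0.0998]
eef_rot: [-0.404, 0.915, -0.001, 0.001]
contact_force: [-0.1, 2.1, 3.0]
opening: 0.143
```

```bash
python3 m.py
```

```text
t 17.18 tcp [ 0.5615 -0.0999  0.0998] yaw -132.31 open 0.143 F [-0.1  2.1  3. ] M [0.37 0.3  0.02]
plate mm 169.4 168.6
```

Call:
{"name": "apply_moves", "arguments": {
  "rows": [0,0,0,0,0,0,0,0,0,0,0,0,0,0,0,0,0,0,0,0,0,0,0,0,0,0,0,0,0,0,0,0,0,0,0,0,0,0,0,0,0,0,0,0,0,0,0,0,0,0,0,0,0,0,0,0,0,0,0,0,0,0,0,0,0,0,0,0,0,0,0,0,0,0,0,0,0,0,0,0,0,0,0,0]
}}

```text
time_s: 18.77
tcp_pos: [0.5615, -0.0999, 0.0998]
eef_rot: [-0.404, 0.915, -0.001, 0.001]
contact_force: [-0.4, 1.1, 3.1]
opening: 0.146
```

```bash
python3 m.py
```

```text
t 18.77 tcp [ 0.5615 -0.0999  0.0998] yaw -132.31 open 0.146 F [-0.4  1.1  3.1] M [ 0.44  0.24 -0.04]
plate mm 152.7 152.7
```

Call:
{"name": "apply_moves", "arguments": {
  "rows": [0,0,1.5,0,0,0,0,0,0,1.5,0,0,0,0,0,0,1.5,0,0,0.2,0,0,0,1.5,0,0,0,0,0,0,1.5,0,0,0.2,0,0,0,1,0,0,0,0,0,0,0,0,0,0,0,0,0,0,0,0,0,0,0,0,0,0,0,0,0,0,0,0,0,0,0,0]
}}

```text
time_s: 20.12
tcp_pos: [0.5617, -0.1002, 0.0998]
eef_rot: [-0.331, 0.944, -0.001, 0.001]
contact_force: [-0.3, 1.6, 3.7]
opening: 0.144
```

```bash
python3 m.py
```

```text
t 20.12 tcp [ 0.5617 -0.1002  0.0998] yaw -141.40 open 0.144 F [-0.3  1.6  3.7] M [0.23 0.32 0.04]
plate mm 139.7 139.0
```

Call:
{"name": "apply_moves", "arguments": {
  "rows": [0,0,1.5,0,0,0.2,0,0,0,1.5,0,0,0,0,0,0,1.5,0,0,0,0]
}}

```text
time_s: 20.6
tcp_pos: [0.5617, -0.1005, 0.0998]
eef_rot: [-0.291, 0.957, -0.002, 0.001]
contact_force: [-0.7, -0.2, 3.9]
opening: 0.147
```

```bash
python3 m.py
```

```text
t 20.60 tcp [ 0.5617 -0.1005  0.0998] yaw -146.18 open 0.147 F [-0.7 -0.2  3.9] M [0.03 0.36 0.07]
plate mm 135.1 134.1
```

Call:
{"name": "apply_moves", "arguments": {
  "rows": [0,0,3,0,0,0.2,0,0,0,3,0,0,0,0]
}}

```text
time_s: 20.95
tcp_pos: [0.5616, -0.1007, 0.0998]
eef_rot: [-0.24, 0.971, -0.002, 0.001]
contact_force: [-0.8, 0.5, 4.3]
opening: 0.143
```

```bash
python3 m.py
```

```text
t 20.95 tcp [ 0.5616 -0.1007  0.0998] yaw -152.25 open 0.143 F [-0.8  0.5  4.3] M [0.05 0.35 0.13]
plate mm 131.7 131.4
```

Call:
{"name": "apply_moves", "arguments": {
  "rows": [0,0,3,0,0,0.2,0,0,0,3,0,0,0,0]
}}

```text
time_s: 21.3
tcp_pos: [0.5615, -0.1008, 0.0998]
eef_rot: [-0.189, 0.982, -0.002, 0.001]
contact_force: [0.1, 0.1, 4.8]
opening: 0.148
```

```bash
python3 m.py; python3 - <<'E'
from h import *
s=bot.capture("scene"); t=bot.capture("top"); cv2.imwrite("pics/s5.png",s["img"]); cv2.imwrite("pics/t5.png",t["img"])
a=cv2.resize(s["img"][115:175,195:275],(800,600),interpolation=cv2.INTER_CUBIC); cv2.imwrite("pics/s5c.png",a); st()
E
```

```text
t 21.30 tcp [ 0.5615 -0.1008  0.0998] yaw -158.19 open 0.148 F [0.1 0.1 4.8] M [0.05 0.41 0.13]
plate mm 131.4 131.5
t 21.50 tcp [ 0.5616 -0.1008  0.0998] yaw -158.09 open 0.144 F [-1.1  0.2  5.1] M [0.03 0.44 0.05]
```

View pics/s5c.png

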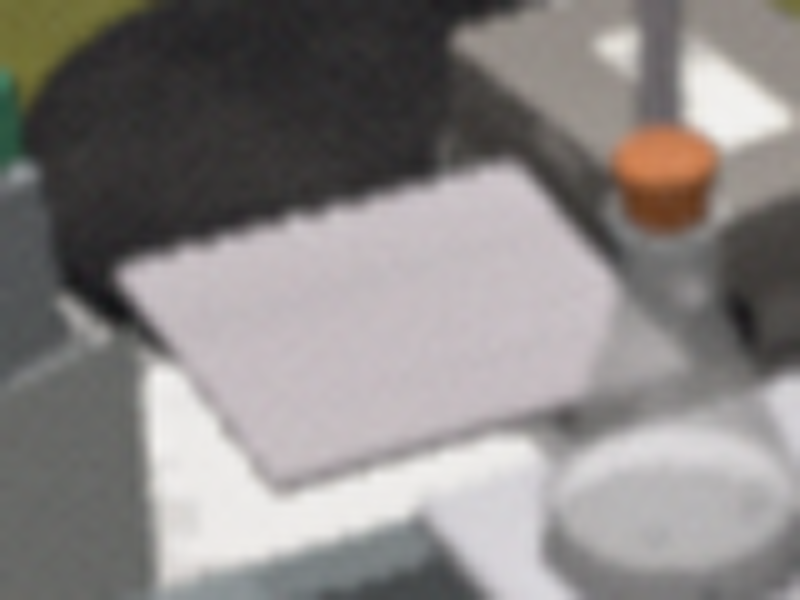

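The screw is shut and the plate reads about 131.4 mm. To make the ledge comparison firm, I'll fit the edges of both plates at subpixel level in both views.

```bash
cat > e.py <<'E'
from h import *
from scipy.ndimage import map_coordinates
t=bot.capture("top"); s=bot.capture("scene")
ld=lambda f:cv2.GaussianBlur(cv2.imread(f),(3,3),0).astype(float)
def edge(img,a,b,half=3.0):
    a,b=np.array(a,float),np.array(b,float); d=(b-a)/np.linalg.norm(b-a); n=np.array([-d[1],d[0]]); o=np.arange(-half,half+.01,.25); pts=[]
    for f in np.linspace(.12,.88,25):
        q=a+f*(b-a)+o[:,None]*n
        pr=sum(np.abs(np.gradient(map_coordinates(img[...,k],[q[:,1],q[:,0]],order=1))) for k in range(3))
        i=pr.argmax(); w=pr*(np.abs(o-o[i])<1.1); pts.append(a+f*(b-a)+n*(w@o)/w.sum())
    pts=np.array(pts,np.float32)
    vx,vy,x,y=cv2.fitLine(pts,cv2.DIST_HUBER,0,.01,.01).ravel()
    res=np.abs((pts-[x,y])@[-vy,vx]); return np.cross([x,y,1],[x+vx,y+vy,1]),np.median(res)
def corner(img,p,q,r):
    l1,e1=edge(img,p,q); l2,e2=edge(img,q,r); x=np.cross(l1,l2); return x[:2]/x[2],max(e1,e2)
t0,s0,s5=ld("pics/top0.png"),ld("pics/scene0.png"),ld("pics/s5.png")
T=dict(TL=(144.5,160.9),BL=(133,209.2),BR=(180,217.3),TR=(190.5,167.9))
S=dict(TL=(246.1,131),BL=(206.3,141.4),BR=(222.2,162.9))
S["TRx"]=np.array(S["BR"])+.45*(np.array(S["TL"])-S["BL"])
tb,e=corner(t0,T["TL"],T["BL"],T["BR"]); sb,f=corner(s5,S["TL"],S["BL"],S["BR"]); print("BL",tb,e,sb,f,tri(t,tb,s,sb))
tb,e=corner(t0,T["BL"],T["BR"],T["TR"]); sb,f=corner(s5,S["BL"],S["BR"],S["TRx"]); print("BR",tb,e,sb,f,tri(t,tb,s,sb))
Tp=dict(a=(196.2,153.3),L=(188.6,206),N=(242.8,212.2),R=(249.3,159.5)); Sp=dict(L=(236.3,148.3),N=(256.9,174.1),R=(300.9,158.9))
tl,e=corner(t0,Tp["a"],Tp["L"],Tp["N"]); print("plate L top",tl,e)
tn,e2=corner(t0,Tp["L"],Tp["N"],Tp["R"]); sn,f=corner(s0,Sp["L"],Sp["N"],Sp["R"]); print("plate N start",tn,e2,sn,f,tri(t,tn,s,sn))
# now: left/near edges in scene shifted by expected drop
p=tri(t,tn,s,sn)[0]
for z in(.125,.128,.1315,.135): print(z,np.round(proj(s,[p[0],p[1],z-.185+p[2]]),2))
sh=lambda q:np.array(q)+np.array(proj(s,[p[0],p[1],p[2]-.0535]))-sn
sn5,f=corner(s5,sh(Sp["L"]),sh(Sp["N"]),sh(Sp["R"])); print("plate N now",sn5,f)
E
python3 e.py; python3 m.py
```

```text
BL [131.63285091 209.26089505] 0.15681314 [205.79072687 141.18905082] 0.21027778 (array([0.53851449, 0.32707981, 0.1253818 ]), np.float64(0.0028350520196442773))
BR [178.83970919 217.71363757] 0.15681314 [221.38582275 164.8356266 ] 0.21027778 (array([0.51846984, 0.21984058, 0.11874956]), np.float64(0.0044705139649158536))
plate L top [187.67631353 205.1827874 ] 0.20908882
plate N start [242.0740216  212.61447958] 0.18038137 [258.34295178 172.86348152] 0.15995505 (array([0.52312139, 0.06769909, 0.18422292]), np.float64(0.0025481241856751624))
0.125 [259.04 192.72]
0.128 [259.03 191.76]
0.1315 [259.03 190.63]
0.135 [259.02 189.5 ]
plate N now [256.23335917 188.89432754] 0.3082933
t 21.60 tcp [ 0.5615 -0.1008  0.0998] yaw -158.12 open 0.148 F [-1.2 -0.6  4.5] M [0.1  0.46 0.08]
plate mm 131.3 131.4
```

```bash
cat >> e.py <<'E'
print("-----")
Sp["a"]=(270.5,134.5); 
import functools
for h in(1.2,2.0):
    edge2=functools.partial(edge,half=h)
    def cor(img,p,q,r):
        x=np.cross(edge2(img,p,q)[0],edge2(img,q,r)[0]); return x[:2]/x[2]
    A=cor(t0,Tp["a"],Tp["L"],Tp["N"]); B=cor(s0,np.array(Sp["L"])+.7*(np.array(proj(s,onz(t,*Tp["a"],.185)))-Sp["L"]),Sp["L"],Sp["N"]); print(h,"plate L",A,B,tri(t,A,s,B))
    A=cor(t0,Tp["L"],Tp["N"],Tp["R"]); B=cor(s0,Sp["L"],Sp["N"],Sp["R"]); print(h,"plate N",A,B,tri(t,A,s,B))
    A=cor(t0,Tp["N"],Tp["R"],Tp["a"]); B=cor(s0,Sp["N"],Sp["R"],np.array(Sp["R"])+.4*(np.array(proj(s,onz(t,*Tp["a"],.185)))-Sp["R"])); print(h,"plate R",A,B,tri(t,A,s,B))
    for n,(x,y,z) in dict(BL=("TL","BL","BR"),BR=("BL","BR","TR")).items():
        A=cor(t0,T[x],T[y],T[z]); sz=S["TRx"] if z=="TR" else S[z]; B=cor(s5,S[x],S[y],sz); print(h,n,A,B,tri(t,A,s,B))
    A=cor(t0,T["BL"],T["TL"],T["TR"]); B=cor(s5,S["BL"],S["TL"],(255.7,143.5)); print(h,"TL",A,B,tri(t,A,s,B))
E
python3 e.py | sed -n '/-----/,$p'
```

```text
-----
1.2 plate L [188.18095562 205.31840748] [236.26118048 147.63995674] (array([0.54062976, 0.18450905, 0.1826368 ]), np.float64(0.0003373084027721022))
1.2 plate N [242.3150324  212.52567362] [257.49155562 173.36364337] (array([0.52239506, 0.06794662, 0.18307635]), np.float64(0.005056499739496867))
1.2 plate R [248.95711899 160.79443562] [301.33776218 158.37798936] (array([0.63956657, 0.05271794, 0.18336268]), np.float64(0.00047460471407374534))
1.2 BL [132.29325616 209.30837561] [205.84896266 141.20605   ] (array([0.53803078, 0.32534327, 0.12645682]), np.float64(0.0033956261891928))
1.2 BR [179.30681544 217.56568368] [221.76288786 163.7815791 ] (array([0.51838697, 0.2176515 , 0.12344939]), np.float64(0.004317699733101157))
1.2 TL [144.00334036 159.863486  ] [246.0293801  130.49923525] (array([0.65493711, 0.30263752, 0.12712562]), np.float64(0.0030682460709591693))
2.0 plate L [187.67523049 205.18263943] [235.82626414 147.05883447] (array([0.54049028, 0.18553618, 0.183874  ]), np.float64(0.0009943674425093993))
2.0 plate N [242.0740216  212.61447958] [258.03300995 172.96817986] (array([0.5228458 , 0.06792108, 0.18394538]), np.float64(0.003282951462614465))
2.0 plate R [248.98434311 161.36858308] [301.73048641 158.20717372] (array([0.63885998, 0.05203437, 0.18438427]), np.float64(0.0015286893465886588))
2.0 BL [131.71981158 209.27646601] [205.64736687 141.22742992] (array([0.53828553, 0.32700659, 0.1253842 ]), np.float64(0.0032954564968207143))
2.0 BR [178.81698635 217.70956887] [221.38068608 164.57097127] (array([0.51838574, 0.21966007, 0.11974019]), np.float64(0.004449311267994423))
2.0 TL [143.70130976 159.08895798] [246.00051524 130.44367214] (array([0.65659567, 0.30411552, 0.12594491]), np.float64(0.004262015943987074))
```

The refined corners put the ledge at about 127.5 mm, against 131.4 mm for the plate. I'll let it sink another 3 mm or so by cracking the screw slightly.

Call:
{"name": "apply_moves", "arguments": {
  "rows": [0,0,-4,0,0.3,0,0,0,0,-4,0,0.3,0.2,0,0,0,-4,0,0,0,0,0,0,-3,0,0,0.2,0,0,0,-3,0,0,0,0,0,0,0,0,0,0,0]
}}

```text
time_s: 22.55
tcp_pos: [0.5619, -0.1004, 0.0998]
eef_rot: [-0.345, 0.939, -0.002, 0.002]
contact_force: [-0.8, -0.1, 4.1]
opening: 0.142
```

```bash
python3 m.py
```

```text
t 22.55 tcp [ 0.5619 -0.1004  0.0998] yaw -139.62 open 0.142 F [-0.8 -0.1  4.1] M [ 0.09  0.49 -0.03]
plate mm 131.4 131.4
```

Call:
{"name": "apply_moves", "arguments": {
  "rows": [0,0,-2.5,0,0,0.2,0,0,0,0,0,0,0,0,0,0,0,0,0,0,0]
}}

```text
time_s: 23.02
tcp_pos: [0.562, -0.1004, 0.0998]
eef_rot: [-0.365, 0.931, -0.002, 0.002]
contact_force: [-1.5, 1.5, 3.6]
opening: 0.144
```

```bash
python3 m.py
```

```text
t 23.02 tcp [ 0.562  -0.1004  0.0998] yaw -137.17 open 0.144 F [-1.5  1.5  3.6] M [ 0.11  0.49 -0.04]
plate mm 130.6 130.5
```

Call:
{"name": "apply_moves", "arguments": {
  "rows": [0,0,0,0,0,0,0,0,0,0,0,0,0,0,0,0,0,0,0,0,0,0,0,2.5,0,0,0,0,0,0,2.5,0,0,0.2,0,0,0,2.5,0,0,0,0]
}}

```text
time_s: 23.88
tcp_pos: [0.5623, -0.1005, 0.0998]
eef_rot: [-0.302, 0.953, -0.002, 0.002]
contact_force: [-1.4, -0.0, 4.2]
opening: 0.141
```

```bash
python3 m.py
```

```text
t 23.88 tcp [ 0.5623 -0.1005  0.0998] yaw -144.89 open 0.141 F [-1.4 -0.   4.2] M [ 0.08  0.46 -0.03]
plate mm 127.8 127.5
```

Call:
{"name": "apply_moves", "arguments": {
  "rows": [0,0,6,0,0.3,0,0,0,0,6,0,0.3,0,0,0,0,4,0,0.2,0,0]
}}

```text
time_s: 24.35
tcp_pos: [0.5616, -0.1008, 0.0998]
eef_rot: [-0.164, 0.986, -0.003, 0.002]
contact_force: [-1.4, -0.9, 4.2]
opening: 0.144
```

```bash
python3 m.py
```

```text
t 24.35 tcp [ 0.5616 -0.1008  0.0998] yaw -161.07 open 0.144 F [-1.4 -0.9  4.2] M [-0.19  0.43  0.15]
plate mm 126.3 126.3
```

Call:
{"name": "apply_moves", "arguments": {
  "rows": [0,0,4,0,0.3,0,0,0,0,3,0,0.2,0,0]
}}

```text
time_s: 24.7
tcp_pos: [0.5613, -0.1009, 0.0998]
eef_rot: [-0.106, 0.994, -0.003, 0.002]
contact_force: [-0.4, -0.2, 4.1]
opening: 0.146
```

```bash
python3 m.py
```

```text
t 24.70 tcp [ 0.5613 -0.1009  0.0998] yaw -167.88 open 0.146 F [-0.4 -0.2  4.1] M [-0.36  0.43  0.15]
plate mm 126.3 126.1
```

Call:
{"name": "apply_moves", "arguments": {
  "rows": [0,0,3,0,0.4,0,0,0,0,2.5,0,0.3,0,0]
}}

```text
time_s: 25.05
tcp_pos: [0.5612, -0.1008, 0.0998]
eef_rot: [-0.06, 0.998, -0.004, 0.002]
contact_force: [-0.6, -2.0, 3.8]
opening: 0.142
```

```bash
python3 - <<'E'
from h import *
st()
E
```

```text
t 25.05 tcp [ 0.5612 -0.1008  0.0998] yaw -173.17 open 0.142 F [-0.6 -2.   3.8] M [-0.49  0.42  0.21]
```

Call:
{"name": "apply_moves", "arguments": {
  "rows": [0,0,2.5,0,0.4,0,0,0,0,2.5,0,0.3,0,0]
}}

```text
time_s: 25.3
tcp_pos: [0.561, -0.1009, 0.0998]
eef_rot: [-0.017, 1.0, -0.004, 0.002]
contact_force: [-0.7, -1.8, 4.7]
opening: 0.146
```

```bash
python3 - <<'E'
from h import *
st()
E
```

```text
t 25.30 tcp [ 0.561  -0.1009  0.0998] yaw -178.02 open 0.146 F [-0.7 -1.8  4.7] M [-0.52  0.42  0.11]
```

Call:
{"name": "apply_moves", "arguments": {
  "rows": [0,0,2.5,0,0.3,0,0,0,0,2.5,0,0.3,0,0]
}}

```text
time_s: 25.55
tcp_pos: [0.5609, -0.1009, 0.0999]
eef_rot: [0.025, 1.0, -0.005, 0.002]
contact_force: [-0.8, -2.2, 5.0]
opening: 0.141
```

```bash
python3 - <<'E'
from h import *
st()
E
```

```text
t 25.55 tcp [ 0.5609 -0.1009  0.0999] yaw 177.12 open 0.141 F [-0.8 -2.2  5. ] M [-0.51  0.44  0.15]
```

Call:
{"name": "apply_moves", "arguments": {
  "rows": [0,0,2,0,0.2,0,0,0,0,2,0,0,0,0]
}}

```text
time_s: 25.8
tcp_pos: [0.5608, -0.101, 0.0999]
eef_rot: [0.06, 0.998, -0.005, 0.002]
contact_force: [-1.6, -1.5, 4.0]
opening: 0.144
```

```bash
python3 - <<'E'
from h import *
st()
E
```

```text
t 25.80 tcp [ 0.5608 -0.101   0.0999] yaw 173.10 open 0.144 F [-1.6 -1.5  4. ] M [-0.31  0.48  0.15]
```

Call:
{"name": "apply_moves", "arguments": {
  "rows": [0,0,2,0,0,0,0,0,0,1.5,0,0,0,0]
}}

```text
time_s: 26.05
tcp_pos: [0.5607, -0.101, 0.0998]
eef_rot: [0.092, 0.996, -0.005, 0.002]
contact_force: [-0.9, -1.5, 4.2]
opening: 0.148
```

```bash
python3 -c "
from h import *
st()"
```

```text
t 26.05 tcp [ 0.5607 -0.101   0.0998] yaw 169.42 open 0.148 F [-0.9 -1.5  4.2] M [-0.38  0.49  0.1 ]
```

Call:
{"name": "apply_moves", "arguments": {
  "rows": [0,0,1.5,0,0,0,0,0,0,1.5,0,0,0,0]
}}

```text
time_s: 26.3
tcp_pos: [0.5606, -0.101, 0.0998]
eef_rot: [0.12, 0.993, -0.005, 0.002]
contact_force: [-1.5, -1.2, 4.7]
opening: 0.14
```

```bash
python3 -c "
from h import *
st()"
```

```text
t 26.30 tcp [ 0.5606 -0.101   0.0998] yaw 166.23 open 0.140 F [-1.5 -1.2  4.7] M [-0.38  0.52  0.12]
```

Call:
{"name": "apply_moves", "arguments": {
  "rows": [0,0,1.5,0,0,0,0,0,0,1.5,0,0,0,0]
}}

```text
time_s: 26.55
tcp_pos: [0.5605, -0.1011, 0.0998]
eef_rot: [0.147, 0.989, -0.005, 0.002]
contact_force: [-2.3, -0.8, 4.9]
opening: 0.143
```

```bash
python3 -c "
from h import *
st()"
```

```text
t 26.55 tcp [ 0.5605 -0.1011  0.0998] yaw 163.05 open 0.143 F [-2.3 -0.8  4.9] M [-0.38  0.56  0.29]
```

Call:
{"name": "apply_moves", "arguments": {
  "rows": [0,0,0,0,0,0,0]
}}

```text
time_s: 26.68
tcp_pos: [0.5605, -0.1011, 0.0998]
eef_rot: [0.147, 0.989, -0.005, 0.002]
contact_force: [-1.2, -1.0, 4.5]
opening: 0.144
```

```bash
python3 -c "
from h import *
st()"
```

```text
t 26.68 tcp [ 0.5605 -0.1011  0.0998] yaw 163.04 open 0.144 F [-1.2 -1.   4.5] M [-0.33  0.53  0.24]
```

Call:
{"name": "apply_moves", "arguments": {
  "rows": [0,0,0.8,0,0,0,0]
}}

```text
time_s: 26.8
tcp_pos: [0.5605, -0.101, 0.0998]
eef_rot: [0.154, 0.988, -0.005, 0.002]
contact_force: [-0.9, -1.4, 4.5]
opening: 0.148
```

```bash
python3 m.py
```

```text
t 26.80 tcp [ 0.5605 -0.101   0.0998] yaw 162.23 open 0.148 F [-0.9 -1.4  4.5] M [-0.43  0.59  0.38]
plate mm 126.3 126.3
```

Call:
{"name": "apply_moves", "arguments": {
  "rows": [0,0,-1.2,0,0,0,0,0,0,0,0,0,0,20,0,0,0,0,0,0,45,0,0,0,0,0,0,45,0,0,0,0,0,0,45,0,0,0,0,0,-8,45,0,0,0,0,0,-15,45,0,0,0,0,0,-30,45,0,0,0,0,0,-35,45,0,0,0,0,0,-35,45,0,0,0,0,0,0,45],
  "force": 70
}}

```text
time_s: 28.28
tcp_pos: [0.5613, -0.0991, 0.2302]
eef_rot: [0.145, 0.989, -0.003, 0.004]
contact_force: [0.7, -0.0, 0.1]
opening: 0.448
```

```bash
python3 m.py; python3 - <<'E'
from h import *
s,r=st(); w=bot.capture("wrist"); cv2.imwrite("pics/w6.png",w["img"])
for p in[(.5608,-.0998,.0653),(.5608,-.0998,.1525)]: print(np.round(proj(w,p),1))
a=np.radians(162.5-90)
B=[np.array([.5608,-.0998,.1525])+k*.03*np.array([np.cos(a),np.sin(a),0]) for k in(-1,1)]; print([np.round(proj(w,b),1) for b in B])
g=cv2.cvtColor(w["img"],cv2.COLOR_BGR2GRAY); u,v=[int(x) for x in proj(w,(.5608,-.0998,.1525))]
m=(g[v-60:v+60,u-40:u+40]<54).astype(np.uint8)
n,l,sta,cen=cv2.connectedComponentsWithStats(m); k=l[60,40]; print("bar blob",k,sta[k]+[u-40,v-60,0,0,0],cen[k]+[u-40,v-60])
c=cv2.findContours((l==k).astype(np.uint8),0,1)[0]; print(cv2.minAreaRect(max(c,key=len)))
E
```

```text
t 28.27 tcp [ 0.5613 -0.0991  0.2302] yaw 163.35 open 0.448 F [ 0.7 -0.   0.1] M [0.01 0.01 0.01]
plate mm 126.1 126.3
t 28.38 tcp [ 0.5593 -0.0989  0.2266] yaw 163.32 open 0.455 F [-0.2  0.5 -0.4] M [-0.   -0.01 -0.02]
[269.8 177.1]
[269.3 204.3]
[array([269.8, 164. ]), array([268.8, 241.8])]
bar blob 0 [ 229  144   80  120 8437] [268.70084153 205.80395875]
((39.5, 59.5), (119.0, 79.0), 90.0)
```

```bash
python3 - <<'E'
import cv2,numpy as np
g=cv2.cvtColor(cv2.imread("pics/w6.png"),cv2.COLOR_BGR2GRAY)
for v in(155,160,170,185,205,225,238,245,255): print(v,g[v,244:300:3])
E
```

```text
155 [173 174 197 198 203 201 196 121 115 123 118 116 120 142 119 121 126 104
  84]
160 [176 170 174 177 173 116  32  26  30  28  34  33  73 123 120 119 125 110
  71]
170 [176 175 174 110  61  41  43  43  47  50  44  38  48  78  49 187 120 123
  85]
185 [177 176 172 168  65  53  38  42  45  45  43  36  42  79 129 202 198 194
 114]
205 [202 201 198 194 195 198  55  63  62  60  61  51 109 141 132 132  97 126
 153]
225 [ 52  47  50  48  54  65  51  59  63  64  57  50  58  62 112 117 118 116
 118]
238 [ 89  99 111 119 121 126 125  94  74  73  72  80  91  68  75 116 115 116
 113]
245 [ 83  97 107 116 122 128 129 127 128 124 115 108  84  68  66 119 114 114
 116]
255 [ 90  89 103 114 118 123 129 124 111 109 103  96  87  79  61  77 114 114
 115]
```

The wrist profile shows the dark bar at u≈261–281, v≈158–240. The prediction for an upright, seated key was u≈269, v 164–242, so it is standing as left. The plate holds at 126.3 mm and nothing is being touched, so I'll hand in.

```bash
python3 -c "
from h import *
st(); print(bot.hand_in())"
```

```text
t 28.43 tcp [ 0.5587 -0.0989  0.2254] yaw 163.31 open 0.451 F [-0.5  0.   0.3] M [0.07 0.03 0.  ]
the job is handed in; nothing more can be done
None
```

I lowered the plate to about 126 mm, my best match for the ledge, shut the screw home and left the key upright on it. I handed the job in at 28.4 s.

**What I did**
- **Key:** The first grasp closed just above the T-bar, because the fingertips turned out to be about 28 mm behind the reported TCP. The second grasp, lower, held. I seated the key on the screw at about 6 N.
- **Sinking:** I cracked the screw open and the plate sank at about 10 mm/s. I shut it at 131.4 mm, then opened it slightly again for the last 5 mm.
- **Closing:** I turned the screw clockwise until the torque rose from about 0.12 Nm to a steady 0.24 Nm. One more 0.8° step gave 0.38 Nm, a little over the 0.2–0.3 Nm snug range but below 0.5 Nm. I eased off 1.2° and let go.

**Last checks**
- **Plate:** It held at 126.1–126.3 mm after the release, measured by tracking the flask stopper.
- **Level:** My ledge estimate is 127.5 mm, give or take about 2 mm, so the plate sits about 1 mm low, inside the 5 mm allowance. One ledge corner read lower, 119–123 mm. I discounted it because the fit picked up the plate's lower edge.
- **Key:** The wrist image has the bar where an upright, seated key should be. I checked this from pixel values only, because the picture limit was reached.
- **Contact:** The force reading was about zero and the gripper was clear above the key.

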